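# Put salvaged engine parts in their matching holders on the packing bench

### The job

Put the four salvaged car parts where they belong on the packing bench: stand the oil filter upright in the blue round dish, put the bearing flat on the green stand with the post through its bore, lay the brake pad flat in the yellow tray, and lay the connecting rod squarely on its painted silhouette, big end on the large circle. Set each part down rather than dropping it, and leave the tape roll and the jar where they are.

Things in the scene. Friction and masses are not known exactly. Their poses are not given: they have to be found in the camera images.
- oil_filter: Loose oil filter standing upright: orange cylinder with a white band, 60 mm in diameter, 72 mm tall (a small 3 mm dark boss on top is look only), about 0.3 kg. Origin: centre of its underside; z up.
- bearing: Loose ball bearing lying flat: bright silver ring with a circle of dark dots, 62 mm outer diameter, 30 mm bore, 18 mm thick, about 0.22 kg. Origin: centre of its underside (in the middle of the bore); z up.
- brake_pad: Loose brake pad lying flat, friction side up: red steel back plate 100 x 46 x 6 mm with a black friction block 80 x 46 x 10 mm on it, 16 mm high in all, about 0.3 kg. Origin: centre of its underside; x along its 100 mm length, y across its 46 mm width, z up. It may go in its tray either way round.
- con_rod: Loose steel connecting rod lying flat, 119 mm long, 20 mm thick, 0.4 kg: big-end ring (52 mm across, 34 mm bore), shank 16 mm wide, solid small end 26 mm across. Origin: on its centre line at the underside, 20 mm from mid-length towards the big end; x points from big end to small end, z up. In its frame: big-end centre x = -13.5 mm, bare shank x = 12.5 to 53.5, small-end centre x = 66.5.
- filter_dish: Fixed holder for the oil filter: blue round dish, 92 mm outer and 80 mm inner diameter, its inner floor 4 mm and its rim 12 mm above the bench, an orange disc painted on the floor. Origin: its centre, at bench height; z up.
- bearing_stand: Fixed holder for the bearing: green square plate 100 x 100 mm, its top 6 mm above the bench, with an upright brass post in the middle, 14 mm in diameter, its top 38 mm above the bench. Origin: its centre, at bench height; z up.
- pad_tray: Fixed holder for the brake pad: yellow tray, 130 x 76 mm outside, 120 x 66 inside, floor 4 mm and rim 12 mm above the bench, a red rectangle painted on the floor. The long walls stand only at the corners: the middle 80 mm of each long side is open, giving fingers room. Origin: its centre at bench height; x along its 130 mm length, z up.
- rod_board: Fixed pad for the rod: flat grey board 140 x 72 mm, top 4 mm above the bench, the rod's silhouette in black with a white outline. Origin: board centre at bench height; x points from the silhouette's large circle (centre x = -33.5 mm) to its small one (x = +46.5), z up. The rod lies right with its origin at x = -20 mm, y = 0 here and both x axes pointing the same way.
- tape_roll: Bystander: loose roll of brown packing tape lying flat at the side, 100 mm in diameter, 48 mm tall. Origin: centre of its underside. Leave it alone.
- screw_jar: Bystander: loose small jar with a dark cap at the far side, 56 mm in diameter, 65 mm tall. Origin: centre of its underside. Leave it alone.
Things that resemble listed ones, but are neither listed nor needed, are in the scene too. Of the things like the bearing, leave any that is brown; of the rest the larger one is meant.

How it is judged:
By the outcome, as a careful person would: the job done as asked, in the order asked, and still so for the second after the job is handed in, with the robot touching nothing.
It also fails if it takes over 123 s, if anything falls off the work surface, if the arm or the gripper's body presses on something with over 40 N, if the wrist force passes 120 N, or if a joint passes its speed limit or range.

### The arm

A 7-joint arm with a two-finger parallel gripper is mounted at the origin on the work surface. World frame = base frame: x ahead of the robot, y to its left, z up, the work surface at z = 0. Lengths are in m, angles in rad, forces in N, time in s.
With the tool pointing down it reaches from about 0.375 to 0.925 m from the base axis. Payload 3.1 kg.
Tool frame: the origin (TCP) lies at the very end of the fingers, on their centre line; the grasp point (between the pads) lies 19 mm behind it; z points along the fingers, y is the line along which they close (so a half turn about z gives the same grasp; the last joint's range is limited). The gripper opens to 85 mm and grips with 20 to 120 N. Pads are 22 mm wide; open, the fingers measure 114 mm over their backs; the gripper's body (76 mm by 85 mm) begins 54 mm behind the grasp point. The pads swing forward as they close: fully open they stand 13 mm farther back than shut.
Start: joints at [-1.201, 0.383, 0.044, 1.598, -0.018, 1.161, -0.05], TCP at [0.293, 0.58, 0.198] pointing down, gripper open.
Joint ranges: [-2.61, 2.61], [-0.41, 2.15], [-1.48, 1.57], [0, 2.5], [-1.57, 4.71], [0.05, 1.97], [-2.85, 2.85]. Speed limits (rad/s): [2.79, 2.79, 3.14, 3.14, 3.14, 3.14, 3.14].

### API

Orientations are given as a rotation vector (axis times angle).
In Python, from cell import bot gives the robot as it stands. The module is installed in compiled form; this text tells all that it offers.
- The arm moves only by the shell command python3 -m crank FILE [FORCE], which reads ROWS from the file FILE. ROWS is a JSON list of rows, 1 to 5 of them, each of 7 numbers: a rotation vector rx, ry, rz in shares of pi rad (1.0 is pi rad), then dx, dy, dz in normalised numbers (1 is 200 mm), then the finger opening in m; each row shifts and turns the commanded pose from where the row before left it, along the tool's axes as they then stand; what a row does not reach is not made up. A row lasts 1/10 s, in which the tool goes at most 0.05 m and 0.15 rad, less where a joint would pass 70% of its speed; a pose out of reach is approached as far as the arm can. The fingers move at their own pace and stop on an object; FORCE is the grip in N (left out, the last holds). Time passes only in rows, so rows that do not move let the fingers close. It prints the time, the measured TCP pose, the force, the opening and the grip force at its end. No shift or turn number may pass 1 either way. Input that does not fit is refused with a message, and nothing moves.
- bot.state(): the state, without advancing time (a new reading comes with each control period).
- bot.capture(name): name is "side" or "top"; returns a dict with "frame" (400x640x3 uint8, blue, green, red), "mtx" (3x3 intrinsics, pixels), "k1" (the pictures are not rectified: a ray, as slopes to the right and down, at radius r is drawn at 1 + k1 r^2 times it, then the intrinsics apply), "rvec" (rotation vector, rad) and "tvec" (3), from world to camera coordinates, as OpenCV has them. Camera axes: x right, y down, z forward; pixel columns grow to the right and rows downward; lengths in m; the calibration is good to about 2 mm. A picture is of the moment at which its call begins. There is no depth.
- bot.finish_job(): hands the job in; it is judged then, once.
The state is a dict: "time": time; "joint_pos": joint angles; "joint_velocities": joint speeds; "joint_efforts": joint torques, N m; "tool_pos": TCP position; "orientation": TCP orientation; "ft_force": force on the tool from outside, world axes, zero at the start; "wrist_torque": the same for the moment, N m; "grip_width": finger opening in m; "gripper_force": force on a finger pad.
Only numpy, scipy, OpenCV 4.12 (cv2) and the standard library are available. Lean on these libraries where they do the work, as an engineer would, in place of code of your own. Each camera call takes 0.05 s, during which the arm holds its last target. There are 200 camera calls.

## Working session

There is one attempt and no reset: what is moved stays moved. The work goes in short steps, Python scripts to look and compute and a shell command to move; the robot and the scene stay as the last step left them, time stands still between calls to the robot, and variables do not carry over. Pictures are saved under pics/ and viewed, at most 14 in all, crops included, and the job is handed in when it is done.

```bash
mkdir -p pics; python3 - <<'E'
from cell import bot
import cv2,pickle
for n in("top","side"):
    c=bot.capture(n);cv2.imwrite(f"pics/{n}0.png",c["frame"]);pickle.dump(c,open(f"{n}0.pkl","wb"));print(n,c["mtx"],c["k1"],c["rvec"],c["tvec"])
s=bot.state();print(s)
E
```

```text
top [[394.59251103   0.         323.66055629]
 [  0.         394.59251103 204.6844709 ]
 [  0.           0.           1.        ]] -0.05899315496202202 [ 2.16674712 -2.16750182  0.1002397 ] [0.09395848 0.51244765 1.15576767]
side [[480.04378947   0.         318.47346539]
 [  0.         480.04378947 194.9226224 ]
 [  0.           0.           1.        ]] -0.10100908970492559 [ 2.12795639 -0.91994319  0.39632551] [-0.29629797  0.31408215  1.28702098]
{'time': 0.1, 'joint_pos': array([-1.20081117,  0.3837618 ,  0.04383539,  1.59946239, -0.01789718,
        1.16120765, -0.04989916]), 'joint_velocities': array([ 0.00016972, -0.00291915,  0.00135181, -0.00366866,  0.00062312,
        0.00064217,  0.00022826]), 'joint_efforts': array([ 2.64213195e-03, -4.34725893e+01,  1.02921657e+00, -2.50455165e+01,
        1.08686244e-02,  5.37249303e-03,  1.22294520e-05]), 'tool_pos': array([0.29266418, 0.57930709, 0.19628627]), 'orientation': array([-0.72788603, -3.05565284,  0.00378058]), 'ft_force': array([ 0.49028431,  0.46880652, -1.27586395]), 'wrist_torque': array([ 0.01622483,  0.00195948, -0.01572804]), 'gripper_force': 0.0, 'grip_width': 0.08559943556842887}
```

View pics/top0.png

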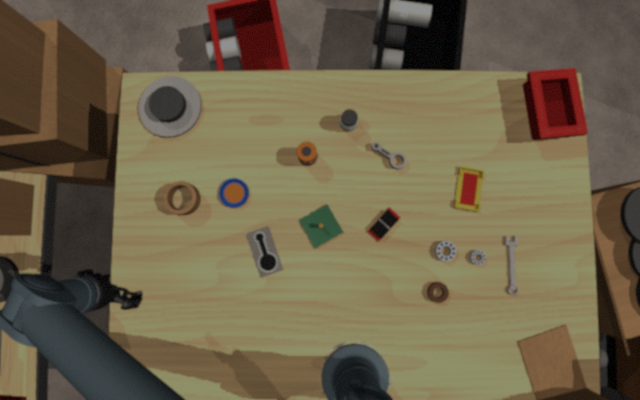

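View pics/side0.png

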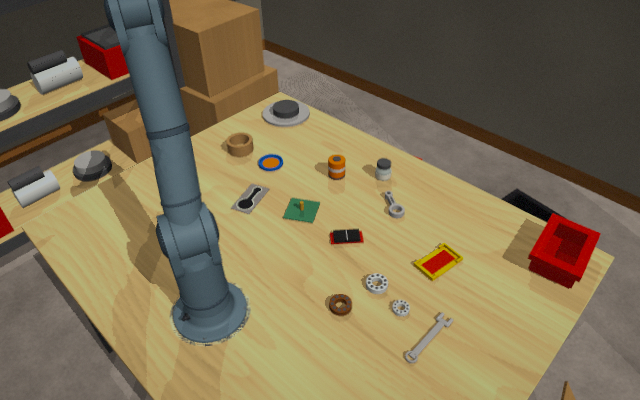

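The top view shows the filter (307,153), bearing (446,251) with a smaller silver one at (478,257), and the pad (383,224). The rod runs from big end (397,161) to small end (377,148). The holders are the dish (234,193), stand (321,226), tray (469,189) and board (265,252) with its large circle at (268,263).

```bash
cat > h.py <<'E'
import cv2,numpy as np,pickle
from cell import bot
from scipy.spatial.transform import Rotation as Ro
def cam(c):
    R=Ro.from_rotvec(np.ravel(c["rvec"])).as_matrix();return R,-R.T@np.ravel(c["tvec"])
def plane(c,px,z):
    R,C=cam(c);u=cv2.undistortPoints(np.float64(px).reshape(-1,1,2),c["mtx"],np.array([c["k1"],0,0,0,0.]))[:,0]
    d=np.c_[u,np.ones(len(u))]@R
    return (C+d*((z-C[2])/d[:,2])[:,None])[:,:2]
def proj(c,p):
    return cv2.projectPoints(np.float64(p).reshape(-1,1,3),np.float64(c["rvec"]),np.float64(c["tvec"]),c["mtx"],np.array([c["k1"],0,0,0,0.]))[0][:,0]
def masks(f,bad=38):
    """difference from blurred bench colour (Lab)"""
    lab=cv2.cvtColor(f,cv2.COLOR_BGR2LAB).astype(float)
    return lab,cv2.cvtColor(f,cv2.COLOR_BGR2HSV)
E
python3 - <<'E'
from h import *
for n in("top","side"):
    c=pickle.load(open(n+"0.pkl","rb"));print(n,cam(c)[1])
c=pickle.load(open("top0.pkl","rb"));f=c["frame"]
h=cv2.cvtColor(f,cv2.COLOR_BGR2HSV)
for n,p in dict(filt=(307,153),bear=(446,251),pad=(383,224),rb=(397,161),rs=(377,148),dish=(234,193),stand=(321,226),tray=(469,189),bl=(268,263),bs=(260,238)).items():
    print(n,plane(c,p,0.01).round(3),h[p[1],p[0]])
print(h[200,280],h[260,400],h[240,252])
cv2.imwrite("pics/crop.png",cv2.resize(f[115:305,215:500],None,fx=2.8,fy=2.8,interpolation=cv2.INTER_CUBIC))
E
```

```text
top [0.39524282 0.08560064 1.20153458]
side [-0.33532218 -0.75723338  1.07564852]
filt [[0.674 0.145]] [15  9 55]
bear [[ 0.374 -0.275]] [ 17 112  96]
pad [[ 0.455 -0.085]] [23 18 56]
rb [[ 0.649 -0.132]] [ 18 106 108]
rs [[ 0.69  -0.071]] [ 13  21 107]
dish [[0.55  0.368]] [ 14 186 140]
stand [[0.449 0.102]] [ 18 151 130]
tray [[ 0.562 -0.351]] [  0 196 130]
bl [[0.338 0.261]] [ 0 28 27]
bs [[0.413 0.286]] [15 23 22]
[ 24  86 142] [ 23  89 141] [ 13  34 104]
```

View pics/crop.png

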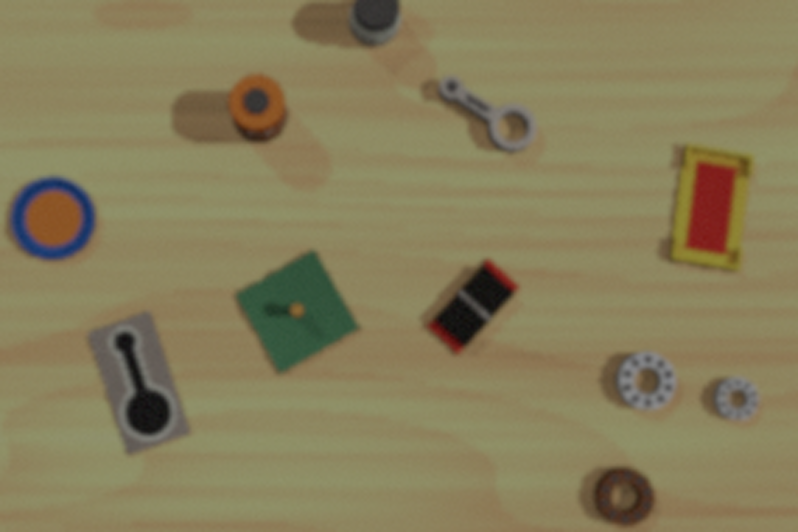

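The crop shows all the parts with clear colours, and the pad's and rod's orientations can be read. Next I'll measure with masks.

```bash
cat >> h.py <<'E'
def meas(c,px,kind,r,z,sc=4):
    """blob nearest px (one view): returns contour pixels hull of colour mask"""
    x,y=int(px[0]),int(px[1]);x0,y0=x-r,y-r
    w=cv2.resize(c["frame"][y0:y+r,x0:x+r],None,fx=sc,fy=sc,interpolation=cv2.INTER_CUBIC)
    H,S,V=[a.astype(int) for a in cv2.split(cv2.cvtColor(w,cv2.COLOR_BGR2HSV))]
    B,G,Rr=[a.astype(int) for a in cv2.split(w)]
    m=dict(blue=(H>95)&(H<135)&(S>90),green=(H>45)&(H<90)&(S>60),gray=(S<60),dark=(V<60),
      orange=(Rr>2*B+20)&(Rr>1.35*G),red=(Rr>2*G),yel=(B*3<Rr)&(Rr>70),padm=(V<60)|(Rr>2*G))[kind]
    m=cv2.morphologyEx(m.astype(np.uint8)*255,cv2.MORPH_OPEN,np.ones((3,3)))
    cs=[k for k in cv2.findContours(m,cv2.RETR_EXTERNAL,cv2.CHAIN_APPROX_NONE)[0] if cv2.contourArea(k)>30*sc]
    k=min(cs,key=lambda k:-cv2.pointPolygonTest(k,(float(r*sc),float(r*sc)),True))[:,0]
    return plane(c,(k+.5)/sc-.5+[x0,y0],z)
def rect(p):
    q=p.astype(np.float32)*1000;return cv2.minAreaRect(q)
def circ(p):
    A=np.c_[2*p,np.ones(len(p))];s=np.linalg.lstsq(A,(p**2).sum(1),rcond=None)[0];return s[0]*1000,s[1]*1000,1e3*np.sqrt(s[2]+s[0]**2+s[1]**2)
E
cat > m.py <<'E'
from h import *
T=pickle.load(open("top0.pkl","rb"));S=pickle.load(open("side0.pkl","rb"))
P=dict(filt=(.674,.145,.075,'orange',circ),bear=(.374,-.275,.018,'gray',circ),pad=(.455,-.085,.016,'padm',rect),rod=(.669,-.1,.02,'gray',rect),
 dish=(.55,.368,.012,'blue',circ),stand=(.449,.102,.006,'green',rect),tray=(.562,-.351,.012,'yel',rect),board=(.375,.274,.004,'gray',rect),sil=(.375,.274,.004,'dark',rect))
for n,(x,y,z,k,fn) in P.items():
  for c,cn in((T,'top'),(S,'side')):
    try:
        p=meas(c,proj(c,[x,y,z])[0],k,32 if cn=='top' else 36,z)
        print(n,cn,np.round(np.hstack(fn(p)),1))
        if n in('rod','sil'):
            h=cv2.convexHull(p.astype(np.float32))[:,0]; M=cv2.moments((p*1e4).astype(np.float32));
            cx=np.array([M['m10'],M['m01']])/M['m00']/1e4
            print('   cen',cx)
    except Exception as e: print(n,cn,e)
E
python3 m.py
```

```text
filt top [662.7 144.   29.4]
filt side [654.1 128.2  38. ]
bear top [ 375.2 -270.6   32. ]
bear side [ 371.2 -278.6   34. ]
pad top [436.7 -69.3  42.3  47.8  46.8]
pad side [450.8 -95.7  56.   99.7  47.3]
rod top [ 663.4 -101.8  117.6   54.1   66.2]
   cen [ 0.66285213 -0.11220157]
rod side [ 668.1 -117.1  134.4   54.    47.2]
   cen [ 0.65823928 -0.1215892 ]
dish top [551.3 369.5  43.5]
dish side [550.5 361.4  48. ]
stand top [450.4 103.1  96.6  97.2  29.7]
stand side [450.7  98.5 102.1 100.7  29.6]
tray top [ 562.9 -351.9   65.8  121.5   80.8]
tray side [ 561.  -357.2   83.8  139.8   80.6]
board top [372.9 275.3 138.   73.2  19.5]
board side [375.4 270.8 141.   73.3  18.4]
sil top [373.8 269.1 111.2  44.9   9.7]
   cen [0.35909107 0.26952808]
sil side [377.2 266.6 111.4  45.9   9.5]
   cen [0.36344171 0.26746707]
```

```bash
sed -i 's/    cs=\[k for/    m=cv2.morphologyEx(m,cv2.MORPH_CLOSE,np.ones((13,13))) if kind=="padm" else m\n    cs=[k for/' h.py
cat > m2.py <<'E'
from h import *
T=pickle.load(open("top0.pkl","rb"));S=pickle.load(open("side0.pkl","rb"))
def rodends(p,b,s):
    b,s=np.array(b),np.array(s)
    for _ in range(6):
        u=(s-b)/np.linalg.norm(s-b)
        pb=p[(np.linalg.norm(p-b,axis=1)<.036)&((p-b)@u<.012)];ps=p[(np.linalg.norm(p-s,axis=1)<.02)&((p-s)@u>-.006)]
        B,Q=circ(pb),circ(ps);b,s=np.array(B[:2])/1e3,np.array(Q[:2])/1e3
    return B,Q
for c,cn in((T,'top'),(S,'side')):
    r=32 if cn=='top' else 36
    p=meas(c,proj(c,[.455,-.085,.016])[0],'padm',r,.016);print(cn,'pad',rect(p))
    for n,(B,Q,z,k) in dict(rod=((.647,-.132),(.688,-.071),.02,'gray'),sil=((.338,.261),(.413,.286),.004,'dark')).items():
        p=meas(c,proj(c,[*np.add(B,Q)/2,z])[0],k,r,z)
        b,s=rodends(p,B,Q);d=np.subtract(s,b)[:2];print(cn,n,np.round(b,1),np.round(s,1),'len',np.hypot(*d),'yaw',np.degrees(np.arctan2(d[1],d[0])))
E
python3 m2.py
```

```text
top pad ((454.93084716796875, -85.64076232910156), (43.05423355102539, 96.94265747070312), 47.190120697021484)
top rod [ 650.6 -131.1   26.7] [693.4 -65.8  13.6] len 78.07384966460491 yaw 56.76195252935277
top sil [341.5 263.4  22.4] [417.2 289.9   9.2] len 80.18640652410068 yaw 19.25418685605088
side pad ((450.80792236328125, -95.72000885009766), (55.95927047729492, 99.74349975585938), 47.31376647949219)
side rod [ 640.  -145.4   26.2] [696.1 -69.9  12.7] len 94.03341829399345 yaw 53.403794357722425
side sil [345.3 261.2  22.6] [420.6 287.2   9.3] len 79.61803764498806 yaw 19.01573865670784
```

```bash
cat > go.py <<'E'
import sys;from h import *
# go.py x y yawY z : displacement in tool axes to world target (mm), yaw of the closing line in deg
x,y,w,z=map(float,sys.argv[1:5]);s=bot.state();R=Ro.from_rotvec(s["orientation"])
d=R.inv().apply(np.array([x,y,z])/1000-s["tool_pos"]);Y=R.as_matrix()[:,1];yaw=np.degrees(np.arctan2(Y[1],Y[0]))
k=(w-yaw+90)%180-90; Z=R.as_matrix()[:,2]; tilt=R.inv().apply(np.cross(Z,[0,0,-1]))
print("d",d.round(4),"rotz %.3f"%-np.radians(k),"yaw %.1f"%yaw,"tilt",tilt.round(3),"pos",s["tool_pos"].round(4),"j7 %.2f"%s["joint_pos"][6],"w %.4f"%s["grip_width"],"F",s["ft_force"].round(1),"t %.1f"%s["time"])
E
python3 go.py 664 142 40 150
```

```text
d [-0.5286 -0.2228  0.0469] rotz 0.405 yaw 63.2 tilt [-0.002  0.    -0.   ] pos [0.2927 0.5793 0.1963] j7 -0.05 w 0.0856 F [ 0.5  0.5 -1.3] t 0.1
```

The manual's scale: shifts go in shares of 200 mm and turns go in shares of pi rad. Converting my numbers, -0.044 m / 0.2 = -0.22, -0.0185 m / 0.2 = -0.0925, 0.08 rad / 3.1416 = 0.0255.

```bash
echo '[[0, 0, 0.0255, -0.22, -0.0925, 0, 0.085], [0, 0, 0.0255, -0.22, -0.0925, 0, 0.085], [0, 0, 0.0255, -0.22, -0.0925, 0, 0.085], [0, 0, 0.0255, -0.22, -0.0925, 0, 0.085], [0, 0, 0.0255, -0.22, -0.0925, 0, 0.085]]' > path.dat && python3 -m crank path.dat 40;python3 go.py 664 142 40 130
```

```text
time: 0.6
tool_pos: [0.4169, 0.3752, 0.1971]
orientation: [1.326, 2.848, -0.001]
ft_force: [2.1, 0.4, 1.0]
grip_width: 0.0849
gripper_force: 0.0
d [-0.3375  0.039   0.0672] rotz 0.001 yaw 40.1 tilt [-0.  0. -0.] pos [0.4169 0.3752 0.1971] j7 -0.07 w 0.0849 F [2.1 0.4 1. ] t 0.6
```

Converted, -0.046 m / 0.2 = -0.23, 0.006 m / 0.2 = 0.03.

```bash
echo '[[0, 0, 0, -0.23, 0.025, 0.03, 0.085], [0, 0, 0, -0.23, 0.025, 0.03, 0.085], [0, 0, 0, -0.23, 0.025, 0.03, 0.085], [0, 0, 0, -0.23, 0.025, 0.03, 0.085], [0, 0, 0, -0.23, 0.025, 0.03, 0.085]]' > path.dat && python3 -m crank path.dat >/dev/null; echo '[[0, 0, 0, 0, 0, 0, 0.085], [0, 0, 0, 0, 0, 0, 0.085]]' > path.dat && python3 -m crank path.dat >/dev/null;python3 go.py 664 142 40 120
```

```text
d [-0.1079  0.0138  0.0466] rotz 0.001 yaw 40.0 tilt [-0.002  0.    -0.   ] pos [0.5841 0.2158 0.1666] j7 0.38 w 0.0850 F [0.5 1.3 0.5] t 1.3
```

Converted, -0.036 m / 0.2 = -0.18, 0.015 m / 0.2 = 0.075.

```bash
echo '[[0, 0, 0, -0.18, 0.023, 0.075, 0.085], [0, 0, 0, -0.18, 0.023, 0.075, 0.085], [0, 0, 0, -0.18, 0.023, 0.075, 0.085], [0, 0, 0, 0, 0, 0, 0.085], [0, 0, 0, 0, 0, 0, 0.085]]' > path.dat && python3 -m crank path.dat >/dev/null;python3 go.py 664 142 40 25;python3 - <<'E'
from h import *
c=bot.capture("top");cv2.imwrite("pics/t1.png",cv2.resize(c["frame"][90:220,240:400],None,fx=4,fy=4,interpolation=2))
E
```

```text
d [-0.0036 -0.0015  0.0965] rotz 0.005 yaw 40.3 tilt [-0.002 -0.002 -0.   ] pos [0.663  0.1457 0.1215] j7 0.57 w 0.0848 F [-0.3  0.9 -0.1] t 1.8
```

View pics/t1.png

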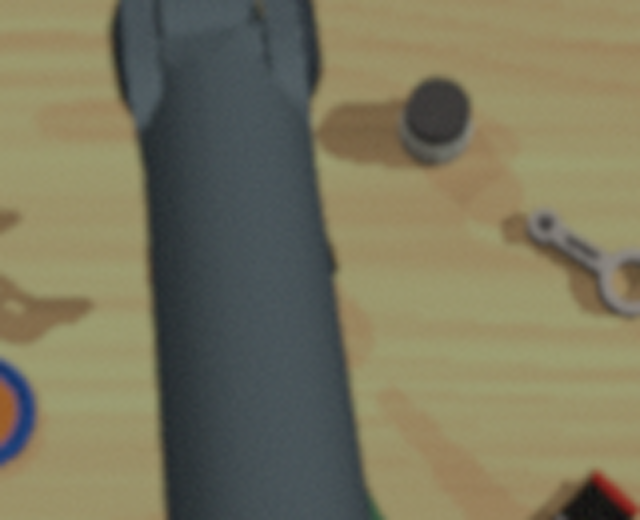

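The arm hides the filter from the top, so I'll use the side view for checks. Going down now.

Converted, 0.02 m / 0.2 = 0.1, -0.0036 m / 0.2 = -0.018.

```bash
echo '[[0, 0, 0, -0.018, -0.0075, 0.1, 0.085], [0, 0, 0, 0, 0, 0.1, 0.085], [0, 0, 0, 0, 0, 0, 0.085], [0, 0, 0, 0, 0, 0, 0.085]]' > path.dat && python3 -m crank path.dat >/dev/null;python3 go.py 664 142 40 25;python3 - <<'E'
from h import *
c=bot.capture("side");cv2.imwrite("pics/s1.png",cv2.resize(c["frame"][80:230,260:420],None,fx=4,fy=4,interpolation=2))
s=bot.state();print(proj(c,[*s["tool_pos"]]))
E
```

```text
d [-0.0013 -0.0014  0.0579] rotz 0.008 yaw 40.5 tilt [ 0.    -0.002 -0.   ] pos [0.6643 0.1438 0.0829] j7 0.58 w 0.0852 F [0.5 0.6 0.2] t 2.2
[[335.26641176 156.22542059]]
```

View pics/s1.png

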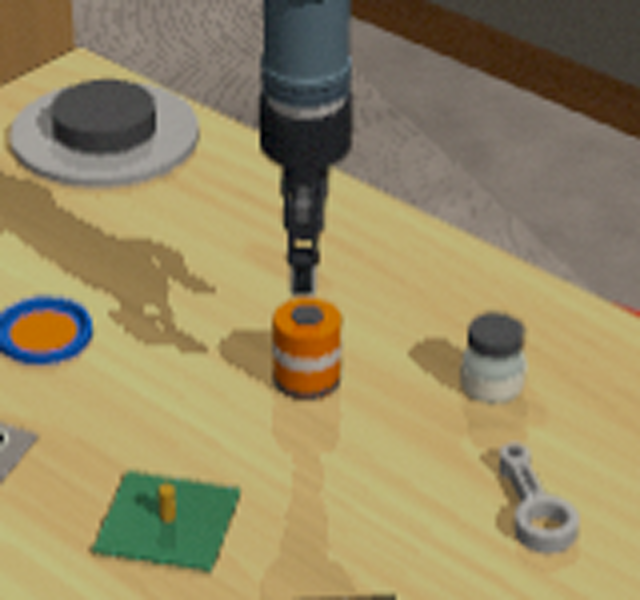

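The side view shows the fingers straddling the filter, whose boss is at px (337,159). Descend and grasp.

Converted, 0.025 m / 0.2 = 0.125, 0.007 m / 0.2 = 0.035.

```bash
echo '[[0, 0, 0, 0, -0.005, 0.125, 0.085], [0, 0, 0, 0, 0, 0.125, 0.085], [0, 0, 0, 0, 0, 0.035, 0.085], [0, 0, 0, 0, 0, 0, 0.085]]' > path.dat && python3 -m crank path.dat >/dev/null;python3 go.py 664 142 40 25; echo '[[0, 0, 0, 0, 0, 0, 0.05], [0, 0, 0, 0, 0, 0, 0.05], [0, 0, 0, 0, 0, 0, 0.05], [0, 0, 0, 0, 0, 0, 0.05], [0, 0, 0, 0, 0, 0, 0.05]]' > path.dat && python3 -m crank path.dat 50; python3 go.py 551 367.5 40 130
```

```text
d [0.0008 0.0008 0.0003] rotz 0.006 yaw 40.3 tilt [-0.001 -0.001  0.   ] pos [0.6639 0.1409 0.0253] j7 0.60 w 0.0850 F [-0.4 -0.9  0.4] t 2.7
time: 3.2
tool_pos: [0.667, 0.1411, 0.0284]
orientation: [1.319, 2.847, 0.005]
ft_force: [0.4, 0.9, 6.6]
grip_width: 0.0572
gripper_force: 52.4
d [ 0.2475  0.0584 -0.1017] rotz 0.005 yaw 40.3 tilt [ 0.005  0.002 -0.   ] pos [0.667  0.1411 0.0284] j7 0.60 w 0.0572 F [0.4 0.9 6.6] t 3.2
```

Converted, -0.02 m / 0.2 = -0.1, -0.01 m / 0.2 = -0.05.

```bash
echo '[[0, 0, 0, 0, 0, -0.05, 0.05], [0, 0, 0, 0, 0, -0.1, 0.05], [0, 0, 0, 0, 0, 0, 0.05]]' > path.dat && python3 -m crank path.dat; python3 - <<'E'
from h import *
c=bot.capture("side");cv2.imwrite("pics/s2.png",cv2.resize(c["frame"][80:220,260:400],None,fx=4,fy=4,interpolation=2))
s=bot.state();print(proj(c,[*s["tool_pos"]]))
E
```

```text
time: 3.5
tool_pos: [0.6662, 0.1402, 0.0579]
orientation: [1.32, 2.847, 0.004]
ft_force: [0.6, 0.1, -3.1]
grip_width: 0.0569
gripper_force: 54.4
[[335.91191362 162.84379463]]
```

View pics/s2.png

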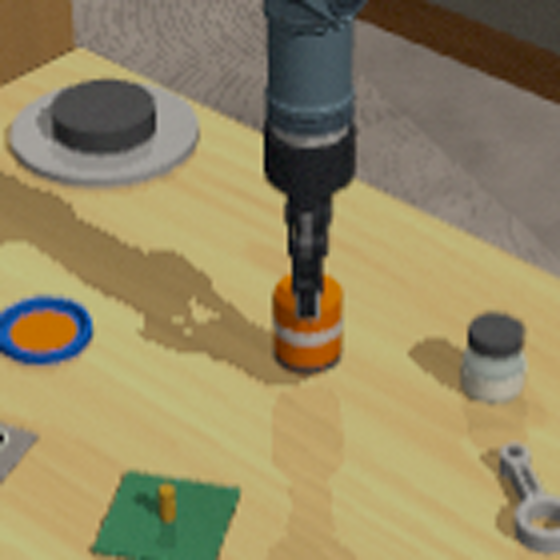

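The filter is held centrally and upright, lifted clear. Carrying it to the dish.

Converted, 0.045 m / 0.2 = 0.225, -0.03 m / 0.2 = -0.15.

```bash
echo '[[0, 0, 0, 0, 0, -0.15, 0.05], [0, 0, 0, 0.15, 0.035, -0.15, 0.05], [0, 0, 0, 0.225, 0.053, 0, 0.05], [0, 0, 0, 0.225, 0.053, 0, 0.05], [0, 0, 0, 0.225, 0.053, 0, 0.05]]' > path.dat && python3 -m crank path.dat >/dev/null; echo '[[0, 0, 0, 0.225, 0.053, 0, 0.05], [0, 0, 0, 0.15, 0.035, 0, 0.05], [0, 0, 0, 0, 0, 0, 0.05], [0, 0, 0, 0, 0, 0, 0.05]]' > path.dat && python3 -m crank path.dat >/dev/null;  python3 go.py 552 367.5 40 45
```

```text
d [0.0037 0.006  0.0687] rotz 0.009 yaw 40.5 tilt [-0.003 -0.    -0.   ] pos [0.5501 0.3609 0.1137] j7 0.18 w 0.0571 F [ 1.4 -0.9 -3.7] t 4.5
```

Converted, 0.03 m / 0.2 = 0.15, 0.025 m / 0.2 = 0.125.

```bash
echo '[[0, 0, 0, 0.0185, 0.03, 0.15, 0.05], [0, 0, 0, 0, 0, 0.125, 0.05], [0, 0, 0, 0, 0, 0.07, 0.05], [0, 0, 0, 0, 0, 0, 0.05], [0, 0, 0, 0, 0, 0, 0.05]]' > path.dat && python3 -m crank path.dat >/dev/null;  python3 go.py 552 367.5 40 33; python3 - <<'E'
from h import *
c=bot.capture("side");cv2.imwrite("pics/s3.png",cv2.resize(c["frame"][100:200,230:330],None,fx=4,fy=4,interpolation=2))
E
```

```text
d [ 0.004  -0.0011  0.0136] rotz 0.003 yaw 40.2 tilt [-0.     0.001 -0.   ] pos [0.5554 0.3651 0.0466] j7 0.19 w 0.0569 F [-0.4 -0.7 -2.6] t 5.0
```

View pics/s3.png

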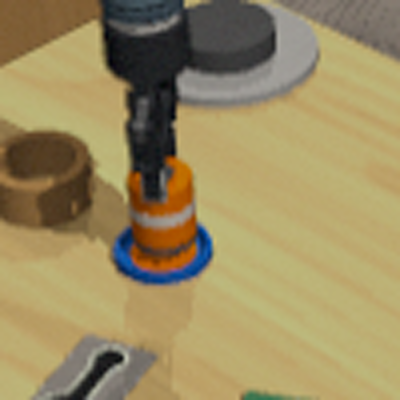

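The filter is over the dish, nearly centred. Lower until contact.

Converted, 0.006 m / 0.2 = 0.03, 0.004 m / 0.2 = 0.02.

```bash
echo '[[0, 0, 0, 0.01, -0.0025, 0.03, 0.05], [0, 0, 0, 0, 0, 0.02, 0.05], [0, 0, 0, 0, 0, 0, 0.05], [0, 0, 0, 0, 0, 0, 0.05]]' > path.dat && python3 -m crank path.dat;  echo '[[0, 0, 0, 0, 0, 0.01, 0.05], [0, 0, 0, 0, 0, 0, 0.05], [0, 0, 0, 0, 0, 0, 0.05]]' > path.dat && python3 -m crank path.dat
```

```text
time: 5.4
tool_pos: [0.5528, 0.3678, 0.0366]
orientation: [-1.32, -2.851, 0.0]
ft_force: [0.2, 0.2, -3.3]
grip_width: 0.0574
gripper_force: 55.1
time: 5.7
tool_pos: [0.5529, 0.3677, 0.0345]
orientation: [-1.321, -2.85, 0.0]
ft_force: [0.0, 0.6, -3.0]
grip_width: 0.0572
gripper_force: 55.1
```

Converted, 0.001 m / 0.2 = 0.005.

```bash
echo '[[0, 0, 0, 0, 0, 0.005, 0.05], [0, 0, 0, 0, 0, 0, 0.05], [0, 0, 0, 0, 0, 0, 0.05]]' > path.dat && python3 -m crank path.dat;  echo '[[0, 0, 0, 0, 0, 0.005, 0.05], [0, 0, 0, 0, 0, 0, 0.05], [0, 0, 0, 0, 0, 0, 0.05]]' > path.dat && python3 -m crank path.dat; echo '[[0, 0, 0, 0, 0, 0.005, 0.05], [0, 0, 0, 0, 0, 0, 0.05], [0, 0, 0, 0, 0, 0, 0.05]]' > path.dat && python3 -m crank path.dat
```

```text
time: 6.0
tool_pos: [0.5529, 0.3677, 0.0335]
orientation: [-1.321, -2.851, 0.0]
ft_force: [-0.6, 0.2, -3.5]
grip_width: 0.0574
gripper_force: 55.1
time: 6.3
tool_pos: [0.553, 0.3678, 0.0326]
orientation: [-1.321, -2.851, -0.0]
ft_force: [-0.1, -0.2, -3.4]
grip_width: 0.0572
gripper_force: 55.2
time: 6.6
tool_pos: [0.5531, 0.3679, 0.0324]
orientation: [-1.321, -2.85, -0.0]
ft_force: [-2.1, -0.3, 3.0]
grip_width: 0.0571
gripper_force: 55.8
```

Contact made. Release, rise and head for the bearing.

Converted, -0.03 m / 0.2 = -0.15, -0.02 m / 0.2 = -0.1.

```bash
echo '[[0, 0, 0, 0, 0, 0, 0.064], [0, 0, 0, 0, 0, 0, 0.075], [0, 0, 0, 0, 0, 0, 0.085], [0, 0, 0, 0, 0, 0, 0.085]]' > path.dat && python3 -m crank path.dat; echo '[[0, 0, 0, 0, 0, -0.1, 0.085], [0, 0, 0, 0, 0, -0.15, 0.085], [0, 0, 0, 0, 0, -0.15, 0.085], [0, 0, 0, 0, 0, -0.1, 0.085], [0, 0, 0, 0, 0, 0, 0.085]]' > path.dat && python3 -m crank path.dat >/dev/null; python3 go.py 376 -272.6 -45 120
```

```text
time: 7.0
tool_pos: [0.5532, 0.3679, 0.0316]
orientation: [1.321, 2.85, 0.001]
ft_force: [0.4, 0.4, -0.1]
grip_width: 0.0849
gripper_force: 0.0
d [-0.3736 -0.5525  0.0115] rotz 1.488 yaw 40.3 tilt [0.009 0.    0.   ] pos [0.556  0.3695 0.136 ] j7 0.17 w 0.0849 F [0.  0.6 1.2] t 7.5
```

Converted, -0.04 m / 0.2 = -0.2, -0.027 m / 0.2 = -0.135.

```bash
for i in 1; do echo '[[0, 0, 0, -0.135, -0.2, 0, 0.085], [0, 0, 0, -0.135, -0.2, 0, 0.085], [0, 0, 0, -0.135, -0.2, 0, 0.085], [0, 0, 0, -0.135, -0.2, 0, 0.085], [0, 0, 0, -0.135, -0.2, 0, 0.085]]' > path.dat && python3 -m crank path.dat >/dev/null; done; echo '[[0, 0, 0, -0.135, -0.2, 0, 0.085], [0, 0, 0, -0.135, -0.2, 0, 0.085], [0, 0, 0, -0.135, -0.2, 0, 0.085], [0, 0, 0, -0.135, -0.2, 0, 0.085], [0, 0, 0, -0.135, -0.2, 0, 0.085]]' > path.dat && python3 -m crank path.dat >/dev/null; echo '[[0, 0, 0.0477, 0, 0, 0, 0.085], [0, 0, 0.0477, 0, 0, 0, 0.085], [0, 0, 0.0477, 0, 0, 0, 0.085], [0, 0, 0.0477, 0, 0, 0, 0.085], [0, 0, 0.0477, 0, 0, 0, 0.085]]' > path.dat && python3 -m crank path.dat >/dev/null; echo '[[0, 0, 0.0477, 0, 0, 0, 0.085], [0, 0, 0.0477, 0, 0, 0, 0.085], [0, 0, 0.0477, 0, 0, 0, 0.085], [0, 0, 0, 0, 0, 0, 0.085]]' > path.dat && python3 -m crank path.dat >/dev/null;python3 go.py 376 -272.6 -45 120
```

```text
d [-0.1762  0.0438  0.0108] rotz 0.289 yaw -28.5 tilt [-0.001  0.001 -0.   ] pos [ 0.4215 -0.0968  0.1307] j7 -0.33 w 0.0849 F [ 0.1 -0.3  0.4] t 9.4
```

Converted, -0.044 m / 0.2 = -0.22, 0.011 m / 0.2 = 0.055, 0.14 rad / 3.1416 = 0.0446.

```bash
echo '[[0, 0, 0, -0.22, 0.055, 0, 0.085], [0, 0, 0, -0.22, 0.055, 0, 0.085], [0, 0, 0, -0.22, 0.055, 0.05, 0.085], [0, 0, 0, -0.22, 0.055, 0, 0.085], [0, 0, 0.0446, 0, 0, 0, 0.085]]' > path.dat && python3 -m crank path.dat >/dev/null; echo '[[0, 0, 0.0446, 0, 0, 0, 0.085], [0, 0, 0, 0, 0, 0, 0.085], [0, 0, 0, 0, 0, 0, 0.085]]' > path.dat && python3 -m crank path.dat >/dev/null;python3 go.py 376 -272.6 -45 120
python3 - <<'E'
from h import *
c=bot.capture("side");cv2.imwrite("pics/s4.png",cv2.resize(c["frame"][190:340,290:440],None,fx=4,fy=4,interpolation=2))
T=bot.capture("top");
for C in(T,c):
    p0=proj(C,[.376,-.2726,.018])[0];print(p0)
    try:print(circ(meas(C,p0,'gray',24,.018)))
    except Exception as e:print(e)
print(proj(c,[.552,.3675,.075]))
E
```

```text
d [-0.0009 -0.0003  0.0011] rotz 0.014 yaw -44.2 tilt [-0.001  0.    -0.   ] pos [ 0.3769 -0.2722  0.1211] j7 -0.09 w 0.0852 F [-0.1  0.  -0.4] t 10.2
[446.08838415 250.23361639]
(np.float64(359.663882350927), np.float64(-287.720201422289), np.float64(41.571005534614635))
[375.8906132  280.81128254]
(np.float64(371.2528262487658), np.float64(-278.66393325145384), np.float64(34.111522879818615))
[[268.09723417 147.19586206]]
```

View pics/s4.png

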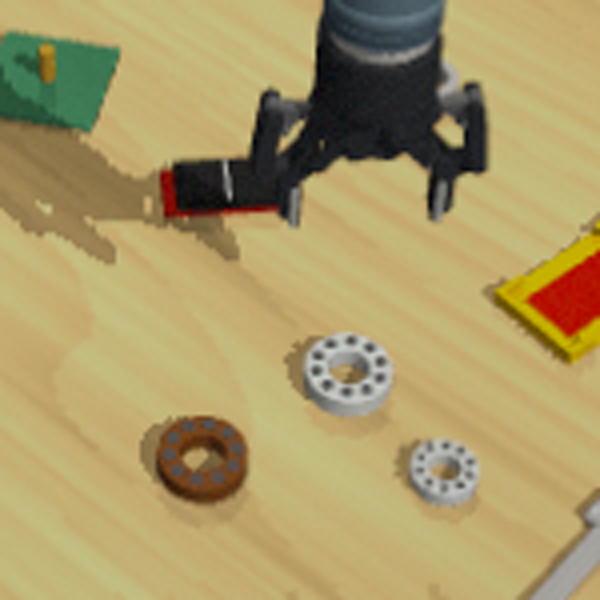

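The side view shows the fingers either side of the bearing at px (377,282), clear of the brown and small ones. Descend.

Converted, 0.04 m / 0.2 = 0.2, 0.025 m / 0.2 = 0.125.

```bash
echo '[[0, 0, 0, 0, 0, 0.2, 0.085], [0, 0, 0, 0, 0, 0.2, 0.085], [0, 0, 0, 0, 0, 0.125, 0.085], [0, 0, 0, 0, 0, 0, 0.085], [0, 0, 0, 0, 0, 0, 0.085]]' > path.dat && python3 -m crank path.dat ;python3 go.py 376 -272.6 -45 4
```

```text
time: 10.8
tool_pos: [0.3771, -0.2725, 0.0167]
orientation: [-2.896, -1.217, 0.001]
ft_force: [-0.1, 0.4, -0.0]
grip_width: 0.0849
gripper_force: 0.0
d [-0.0008 -0.0007  0.0127] rotz 0.010 yaw -44.4 tilt [-0.     0.001  0.   ] pos [ 0.3771 -0.2725  0.0167] j7 0.11 w 0.0849 F [-0.1  0.4 -0. ] t 10.8
```

Converted, 0.012 m / 0.2 = 0.06.

```bash
echo '[[0, 0, 0, 0, 0, 0.06, 0.085], [0, 0, 0, 0, 0, 0, 0.085], [0, 0, 0, 0, 0, 0, 0.075], [0, 0, 0, 0, 0, 0, 0.065], [0, 0, 0, 0, 0, 0, 0.05]]' > path.dat && python3 -m crank path.dat 40;echo '[[0, 0, 0, 0, 0, 0, 0.05], [0, 0, 0, 0, 0, 0, 0.05], [0, 0, 0, 0, 0, 0, 0.05]]' > path.dat && python3 -m crank path.dat;echo '[[0, 0, 0, 0, 0, -0.1, 0.05], [0, 0, 0, 0, 0, -0.15, 0.05], [0, 0, 0, 0, 0, -0.2, 0.05], [0, 0, 0, 0, 0, 0, 0.05]]' > path.dat && python3 -m crank path.dat
python3 - <<'E'
from h import *
c=bot.capture("side");cv2.imwrite("pics/s5.png",cv2.resize(c["frame"][190:340,290:440],None,fx=4,fy=4,interpolation=2))
E
```

```text
time: 11.3
tool_pos: [0.3775, -0.2727, 0.0051]
orientation: [2.897, 1.214, 0.001]
ft_force: [-0.5, 0.2, 0.0]
grip_width: 0.052
gripper_force: 0.0
time: 11.6
tool_pos: [0.3771, -0.2725, 0.0046]
orientation: [2.897, 1.215, 0.0]
ft_force: [-0.6, 0.0, 0.3]
grip_width: 0.05
gripper_force: 0.0
time: 12.0
tool_pos: [0.381, -0.2751, 0.0989]
orientation: [2.891, 1.211, 0.012]
ft_force: [0.9, -0.2, -0.1]
grip_width: 0.0502
gripper_force: 0.0
```

View pics/s5.png

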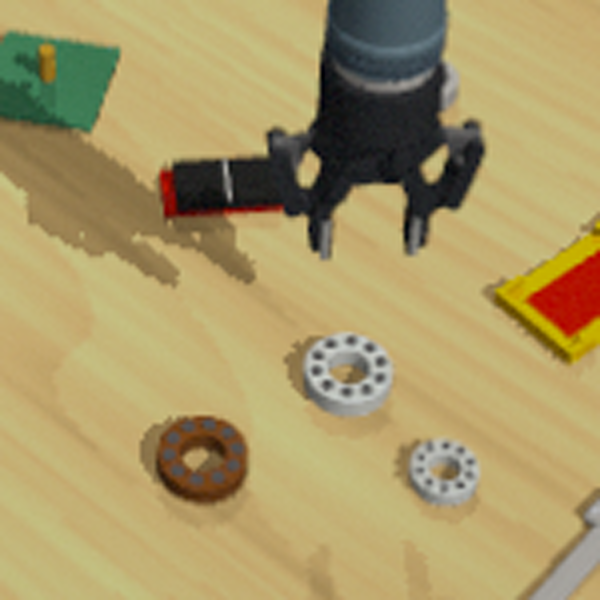

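The bearing has not moved and the grip came back empty. I'll check where the tips are relative to the model.

```bash
python3 - <<'E'
from h import *
c=bot.capture("side");s=bot.state();p=s["tool_pos"];R=Ro.from_rotvec(s["orientation"]).as_matrix()
print(p,proj(c,[p,p+R@[0,.025,0],p-R@[0,.025,0],p-R@[0,0,.01]]).round(1))
print("tips seen",plane(c,[[371.2,253.7],[393,252.5]],.099),plane(c,[[371.2,253.7],[393,252.5]],.108))
print("bearing hole",plane(c,[377,282],.018),proj(c,[.375,-.273,.018]))
E
```

```text
[ 0.37812398 -0.27268916  0.09541707] [[378.2 262.1]
 [387.5 261.7]
 [369.  262.5]
 [378.5 259.6]]
tips seen [[ 0.38616823 -0.24162479]
 [ 0.42975536 -0.28265904]] [[ 0.37951956 -0.24637622]
 [ 0.42270503 -0.28703233]]
bearing hole [[ 0.37479784 -0.27751399]] [[375.7778852  281.09522199]]
```

The tips sit visibly higher than the reported TCP implies. I'll reopen and descend with force checks to find the real bench contact.

Converted, 0.03 m / 0.2 = 0.15, 0.027 m / 0.2 = 0.135.

```bash
echo '[[0, 0, 0, 0, 0, 0, 0.078], [0, 0, 0, 0, 0, 0.15, 0.078], [0, 0, 0, 0, 0, 0.15, 0.078], [0, 0, 0, 0, 0, 0.135, 0.078], [0, 0, 0, 0, 0, 0, 0.078]]' > path.dat && python3 -m crank path.dat | egrep 'pos|ft|width';echo '[[0, 0, 0, 0, 0, 0.02, 0.078], [0, 0, 0, 0, 0, 0, 0.078]]' > path.dat && python3 -m crank path.dat| egrep 'pos|ft|width';python3 go.py 375.5 -274 -45 4
```

```text
tool_pos: [0.3721, -0.27, 0.0032]
ft_force: [-0.7, 0.1, -1.1]
grip_width: 0.078
tool_pos: [0.3772, -0.2729, 0.0038]
ft_force: [0.5, -0.1, -0.0]
grip_width: 0.0781
d [-0.0019 -0.0005 -0.0002] rotz 0.008 yaw -44.5 tilt [ 0.  0. -0.] pos [ 0.3772 -0.2729  0.0038] j7 0.15 w 0.0781 F [ 0.5 -0.1 -0. ] t 12.8
```

```bash
python3 - <<'E'
from h import *
c=bot.capture("side");cv2.imwrite("pics/s6.png",cv2.resize(c["frame"][220:320,320:430],None,fx=5,fy=5,interpolation=2))
E
```

```text
(no output)
```

View pics/s6.png

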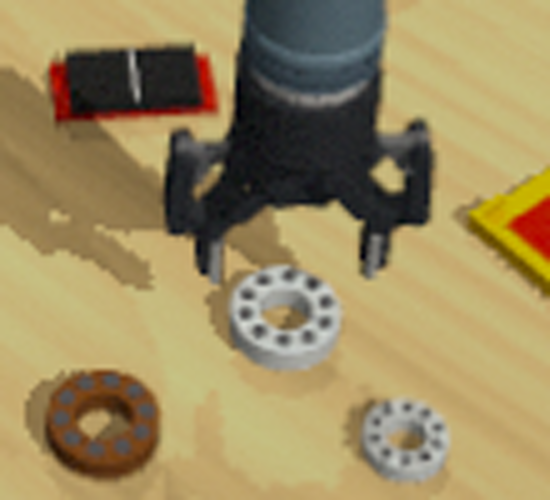

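The tips, at px (362,276) and (394,275), are well above the bench: they look ~7 px too high and their shadows fall far off. I'll step down, watching force.

Converted, 0.005 m / 0.2 = 0.025.

```bash
echo '[[0, 0, 0, 0, 0, 0.025, 0.078], [0, 0, 0, 0, 0, 0, 0.078]]' > path.dat && python3 -m crank path.dat| egrep 'pos|ft';echo '[[0, 0, 0, 0, 0, 0.025, 0.078], [0, 0, 0, 0, 0, 0, 0.078]]' > path.dat && python3 -m crank path.dat| egrep 'pos|ft'
```

```text
tool_pos: [0.3776, -0.2725, -0.0011]
ft_force: [-0.4, 0.4, -0.1]
tool_pos: [0.3769, -0.2722, -0.0067]
ft_force: [-0.0, 0.1, 0.5]
```

Converted, 0.004 m / 0.2 = 0.02.

```bash
echo '[[0, 0, 0, 0, 0, 0.02, 0.078], [0, 0, 0, 0, 0, 0, 0.078]]' > path.dat && python3 -m crank path.dat| egrep 'pos|ft';echo '[[0, 0, 0, 0, 0, 0.02, 0.078], [0, 0, 0, 0, 0, 0, 0.078]]' > path.dat && python3 -m crank path.dat| egrep 'pos|ft'; python3 - <<'E'
from h import *
c=bot.capture("side");cv2.imwrite("pics/s7.png",cv2.resize(c["frame"][220:320,320:430],None,fx=5,fy=5,interpolation=2))
E
```

```text
tool_pos: [0.3768, -0.2723, -0.0108]
ft_force: [-0.1, -0.3, -0.0]
tool_pos: [0.3768, -0.2723, -0.0149]
ft_force: [-1.0, -0.1, -0.2]
```

View pics/s7.png

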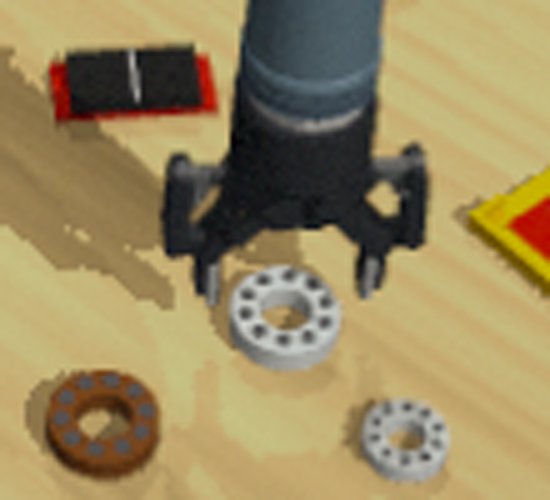

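Tips, at crop (210,303) and (370,295), are now nearer but still about 2 cm high. Continue.

Converted, 0.005 m / 0.2 = 0.025.

```bash
echo '[[0, 0, 0, 0, 0, 0.025, 0.078], [0, 0, 0, 0, 0, 0, 0.078]]' > path.dat && python3 -m crank path.dat| egrep 'pos|ft';echo '[[0, 0, 0, 0, 0, 0.025, 0.078], [0, 0, 0, 0, 0, 0, 0.078]]' > path.dat && python3 -m crank path.dat| egrep 'pos|ft';echo '[[0, 0, 0, 0, 0, 0.015, 0.078], [0, 0, 0, 0, 0, 0, 0.078]]' > path.dat && python3 -m crank path.dat| egrep 'pos|ft'
```

```text
tool_pos: [0.3767, -0.2723, -0.0199]
ft_force: [0.2, 1.3, -1.0]
tool_pos: [0.3767, -0.2722, -0.025]
ft_force: [0.7, 0.2, 0.3]
tool_pos: [0.3769, -0.2724, -0.0278]
ft_force: [-0.0, 0.2, 0.3]
```

Converted, 0.003 m / 0.2 = 0.015.

```bash
echo '[[0, 0, 0, 0, 0, 0.015, 0.078], [0, 0, 0, 0, 0, 0, 0.078]]' > path.dat && python3 -m crank path.dat| egrep 'pos|ft';python3 - <<'E'
from h import *
c=bot.capture("side");cv2.imwrite("pics/s8.png",cv2.resize(c["frame"][220:320,320:430],None,fx=5,fy=5,interpolation=2))
E
```

```text
tool_pos: [0.3769, -0.2724, -0.0307]
ft_force: [-0.6, -0.1, 0.3]
```

View pics/s8.png

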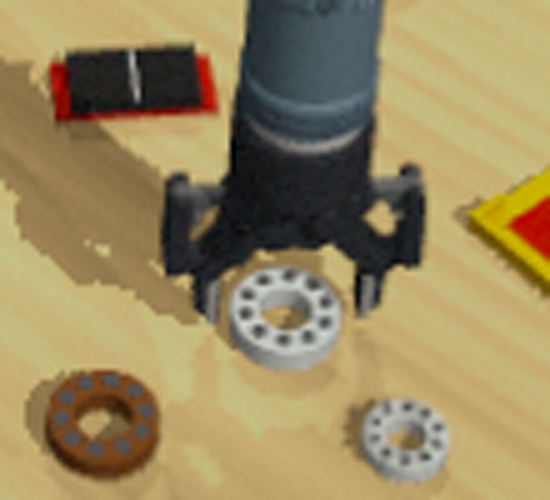

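Tips at crop (208,322) and (367,313) are level with the bearing and it is centred between them. Close.

```bash
echo '[[0, 0, 0, 0, 0, 0, 0.07], [0, 0, 0, 0, 0, 0, 0.06], [0, 0, 0, 0, 0, 0, 0.05], [0, 0, 0, 0, 0, 0, 0.05]]' > path.dat && python3 -m crank path.dat 40;python3 go.py 451.5 101 -45 70
```

```text
time: 14.95
tool_pos: [0.3771, -0.2725, -0.0298]
orientation: [-2.896, -1.215, -0.001]
ft_force: [-2.1, 1.8, 7.0]
grip_width: 0.0598
gripper_force: 41.4
d [ 0.3186 -0.2088 -0.0994] rotz 0.009 yaw -44.5 tilt [-0.001 -0.001 -0.   ] pos [ 0.3771 -0.2725 -0.0298] j7 0.21 w 0.0598 F [-2.1  1.8  7. ] t 14.9
```

Gripped. The reported TCP z is about 30 mm too low, so I'll work from pick height: place = pick + 6 mm.

The manual's scale: shifts go in shares of 200 mm and turns go in shares of pi rad. Converting my numbers, -0.04 m / 0.2 = -0.2, -0.026 m / 0.2 = -0.13.

```bash
echo '[[0, 0, 0, 0, 0, -0.1, 0.05], [0, 0, 0, 0, 0, -0.2, 0.05], [0, 0, 0, 0, 0, -0.2, 0.05], [0, 0, 0, 0.2, -0.13, 0, 0.05], [0, 0, 0, 0.2, -0.13, 0, 0.05]]' > path.dat && python3 -m crank path.dat >/dev/null; echo '[[0, 0, 0, 0.2, -0.13, 0, 0.05], [0, 0, 0, 0.2, -0.13, 0, 0.05], [0, 0, 0, 0.2, -0.13, 0, 0.05], [0, 0, 0, 0.2, -0.13, 0, 0.05], [0, 0, 0, 0.2, -0.13, 0, 0.05]]' > path.dat && python3 -m crank path.dat >/dev/null; echo '[[0, 0, 0, 0, 0, 0, 0.05], [0, 0, 0, 0, 0, 0, 0.05], [0, 0, 0, 0, 0, 0, 0.05]]' > path.dat && python3 -m crank path.dat | egrep 'grip'; python3 go.py 451.5 101 -45 40;python3 - <<'E'
from h import *
for n in("side","top"):
    c=bot.capture(n)
    x,y=proj(c,[.45,.1,.04])[0].astype(int);cv2.imwrite(f"{n}9.png",cv2.resize(c["frame"][y-45:y+45,x-45:x+45],None,fx=4.4,fy=4.4,interpolation=2));print(n,x-45,y-45)
cv2.imwrite("pics/st9.png",np.hstack([cv2.imread("side9.png"),cv2.imread("top9.png")]))
E
```

```text
grip_width: 0.0598
gripper_force: 44.6
d [ 0.0402 -0.0272  0.0291] rotz 0.007 yaw -44.6 tilt [-0.     0.002  0.   ] pos [0.4427 0.0533 0.0692] j7 -0.82 w 0.0598 F [-0.7 -0.8 -1.8] t 16.2
side 255 156
top 276 180
```

View pics/st9.png

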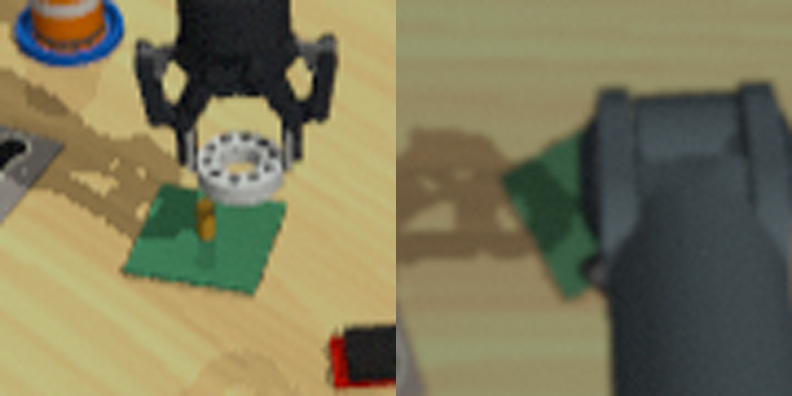

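The left crop shows the bearing held level at px (309.5,193.5), with the post below-left at px ~(302,206). Continue over the post and check numerically.

Converted, 0.04 m / 0.2 = 0.2, 0.03 m / 0.2 = 0.15.

```bash
echo '[[0, 0, 0, 0.2, -0.135, 0, 0.05], [0, 0, 0, 0, 0, 0, 0.05], [0, 0, 0, 0, 0, 0.15, 0.05], [0, 0, 0, 0, 0, 0, 0.05], [0, 0, 0, 0, 0, 0, 0.05]]' > path.dat && python3 -m crank path.dat >/dev/null; cat > bp.py <<'E'
from h import *
c=bot.capture("side");s=bot.state();zb=s["tool_pos"][2]+.0298
f=c["frame"];p=s["tool_pos"]
ctr=proj(c,[p[0],p[1],zb+.018])[0];x,y=ctr.astype(int);r=30;w=f[y-r:y+r,x-r:x+r];w=cv2.resize(w,None,fx=4,fy=4,interpolation=2)
H,S,V=cv2.split(cv2.cvtColor(w,cv2.COLOR_BGR2HSV));m=((S<45)&(V>130)).astype(np.uint8)
m=cv2.morphologyEx(m,cv2.MORPH_CLOSE,np.ones((9,9)))
cs=cv2.findContours(m,cv2.RETR_CCOMP,cv2.CHAIN_APPROX_NONE);
for k,h in zip(cs[0],cs[1][0]):
    if cv2.contourArea(k)>300:
        q=(k[:,0]+.5)/4-.5+[x-r,y-r]
        print("hole" if h[3]>=0 else "outer",cv2.contourArea(k)/16,(cv2.boundingRect(q.astype(np.float32))),"circ@top",np.round(circ(plane(c,q,zb+.018)),1))
print("tcp proj top",ctr,"pos",p.round(4),"w",s["grip_width"])
E
python3 bp.py; python3 go.py 451.5 101 -45 -10
python3 - <<'E'
from h import *
# post axis from first pictures: brass pixels' top end
for n in("side","top"):
    c=pickle.load(open(n+"0.pkl","rb"));x,y=proj(c,[.45,.1,.03])[0].astype(int);w=cv2.resize(c["frame"][y-14:y+14,x-14:x+14],None,fx=4,fy=4,interpolation=2)
    B,G,R=[a.astype(int) for a in cv2.split(w)];m=((R>G*1.15)&(R>90)).astype(np.uint8)
    k=max(cv2.findContours(m,0,1)[0],key=cv2.contourArea)[:,0];q=(k+.5)/4-.5+[x-14,y-14]
    print(n,"brass bbox",q.min(0),q.max(0),proj(c,[[.451,.101,.038],[.451,.101,.006]]))
E
```

```text
outer 216.125 (289, 185, 23, 17) circ@top [443.2  89.   33.3]
tcp proj top [300.14889205 190.02869882] pos [0.4524 0.101  0.0399] w 0.05968451575179553
d [-0.0006 -0.0007  0.0499] rotz 0.006 yaw -44.6 tilt [0.    0.001 0.   ] pos [0.4524 0.101  0.0399] j7 -0.86 w 0.0597 F [ 0.6  0.5 -1.4] t 16.9
side brass bbox [285.625 193.375] [290.625 204.125] [[300.48931943 201.88536   ]
 [300.90391849 209.13365934]]
top brass bbox [318.375 223.375] [322.625 227.375] [[321.18349188 225.02224634]
 [321.32298252 225.5282987 ]]
```

```bash
cat >> bp.py <<'E'
t=np.linspace(0,2*np.pi,60)
for dx,dy in((0,0),(.01,.01)):
    e=np.vstack([proj(c,np.c_[p[0]+dx+.031*np.cos(t),p[1]+dy+.031*np.sin(t),0*t+zb+z]) for z in(0,.018)])
    print("expected bbox",e.min(0).round(1),e.max(0).round(1))
E
python3 bp.py
```

```text
outer 224.28125 (289, 184, 23, 17) circ@top [444.6  89.9  33.9]
hole 21.0625 (298, 189, 8, 6) circ@top [449.9  91.   10.7]
tcp proj top [300.19483566 189.78099507] pos [0.453  0.1013 0.0403] w 0.059943089054219655
expected bbox [290.5 183.6] [310.1 200.5]
expected bbox [290.6 180.8] [310.1 197.5]
```

The bearing is centred on the TCP and aligned over the post to within about 2 mm. Lower.

Converted, 0.02 m / 0.2 = 0.1, 0.015 m / 0.2 = 0.075.

```bash
echo '[[0, 0, 0, -0.005, -0.005, 0.1, 0.05], [0, 0, 0, 0, 0, 0.075, 0.05], [0, 0, 0, 0, 0, 0, 0.05], [0, 0, 0, 0, 0, 0, 0.05]]' > path.dat && python3 -m crank path.dat | egrep 'pos|ft';echo '[[0, 0, 0, 0, 0, 0.05, 0.05], [0, 0, 0, 0, 0, 0.05, 0.05], [0, 0, 0, 0, 0, 0, 0.05]]' > path.dat && python3 -m crank path.dat | egrep 'pos|ft';echo '[[0, 0, 0, 0, 0, 0.02, 0.05], [0, 0, 0, 0, 0, 0.01, 0.05], [0, 0, 0, 0, 0, 0, 0.05], [0, 0, 0, 0, 0, 0, 0.05]]' > path.dat && python3 -m crank path.dat | egrep 'pos|ft|wid'
```

```text
tool_pos: [0.4517, 0.102, 0.0054]
ft_force: [-0.6, -0.3, -1.9]
tool_pos: [0.4498, 0.1019, -0.0165]
ft_force: [0.1, -0.4, -1.9]
tool_pos: [0.4511, 0.1021, -0.0214]
ft_force: [-0.1, -0.5, -1.2]
grip_width: 0.0598
```

Converted, 0.001 m / 0.2 = 0.005.

```bash
echo '[[0, 0, 0, 0, 0, 0.005, 0.05], [0, 0, 0, 0, 0, 0, 0.05], [0, 0, 0, 0, 0, 0, 0.05]]' > path.dat && python3 -m crank path.dat | egrep 'pos|ft';echo '[[0, 0, 0, 0, 0, 0.005, 0.05], [0, 0, 0, 0, 0, 0, 0.05], [0, 0, 0, 0, 0, 0, 0.05]]' > path.dat && python3 -m crank path.dat | egrep 'pos|ft';echo '[[0, 0, 0, 0, 0, 0.005, 0.05], [0, 0, 0, 0, 0, 0, 0.05], [0, 0, 0, 0, 0, 0, 0.05]]' > path.dat && python3 -m crank path.dat | egrep 'pos|ft|wid'
```

```text
tool_pos: [0.4511, 0.1022, -0.0224]
ft_force: [-0.7, -0.2, -2.3]
tool_pos: [0.451, 0.1021, -0.0235]
ft_force: [-0.6, 0.2, -1.6]
tool_pos: [0.4511, 0.1022, -0.0237]
ft_force: [-2.6, -0.7, 6.4]
grip_width: 0.0598
```

Contact at the expected height. Release slightly, rise, and go to the pad.

Converted, -0.04 m / 0.2 = -0.2, -0.03 m / 0.2 = -0.15.

```bash
echo '[[0, 0, 0, 0, 0, 0, 0.066], [0, 0, 0, 0, 0, 0, 0.075], [0, 0, 0, 0, 0, 0, 0.08], [0, 0, 0, 0, 0, 0, 0.08]]' > path.dat && python3 -m crank path.dat | egrep 'pos|ft|wid'; echo '[[0, 0, 0, 0, 0, -0.1, 0.08], [0, 0, 0, 0, 0, -0.15, 0.08], [0, 0, 0, 0, 0, -0.2, 0.08], [0, 0, 0, 0, 0, 0, 0.08]]' > path.dat && python3 -m crank path.dat >/dev/null; python3 go.py 456 -87.7 47.2 40; python3 go.py 451 101 45 70
```

```text
tool_pos: [0.4511, 0.1022, -0.0245]
ft_force: [-0.0, 0.5, -0.2]
grip_width: 0.0798
d [-0.1363  0.1342  0.029 ] rotz 1.540 yaw -44.5 tilt [ 0.003 -0.01   0.   ] pos [0.4557 0.1035 0.0699] j7 -0.90 w 0.0794 F [ 1.   0.3 -0. ] t 19.8
d [-0.005  -0.0016 -0.0001] rotz -1.563 yaw -44.5 tilt [ 0.003 -0.01   0.   ] pos [0.4557 0.1035 0.0699] j7 -0.90 w 0.0794 F [ 1.   0.3 -0. ] t 19.8
```

Converted, -0.034 m / 0.2 = -0.17, -0.15 rad / 3.1416 = -0.0477.

```bash
echo '[[0, 0, 0, -0.17, 0.17, 0, 0.08], [0, 0, 0, -0.17, 0.17, 0, 0.08], [0, 0, 0, -0.17, 0.17, 0, 0.08], [0, 0, 0, -0.17, 0.17, 0, 0.08], [0, 0, -0.0477, 0, 0, 0, 0.08]]' > path.dat && python3 -m crank path.dat >/dev/null;echo '[[0, 0, -0.0477, 0, 0, 0, 0.08], [0, 0, -0.0477, 0, 0, 0, 0.08], [0, 0, -0.0477, 0, 0, 0, 0.08], [0, 0, -0.0477, 0, 0, 0, 0.08], [0, 0, -0.0477, 0, 0, 0, 0.08]]' > path.dat && python3 -m crank path.dat >/dev/null;echo '[[0, 0, -0.0477, 0, 0, 0, 0.08], [0, 0, -0.0477, 0, 0, 0, 0.08], [0, 0, -0.0477, 0, 0, 0, 0.08], [0, 0, -0.0477, 0, 0, 0, 0.08], [0, 0, -0.0318, 0, 0, 0, 0.08]]' > path.dat && python3 -m crank path.dat >/dev/null;echo '[[0, 0, 0, 0, 0, 0, 0.08], [0, 0, 0, 0, 0, 0, 0.08]]' > path.dat && python3 -m crank path.dat >/dev/null; python3 go.py 456 -87.7 47.2 40;python3 - <<'E'
from h import *
c=bot.capture("side")
# bearing on stand check
x,y=proj(c,[.451,.101,.024])[0].astype(int);r=24;w=cv2.resize(c["frame"][y-r:y+r,x-r:x+r],None,fx=4,fy=4,interpolation=2)
H,S,V=cv2.split(cv2.cvtColor(w,cv2.COLOR_BGR2HSV));m=((S<45)&(V>120)).astype(np.uint8)
k=max(cv2.findContours(cv2.morphologyEx(m,3,np.ones((9,9))),0,1)[0],key=cv2.contourArea)[:,0]/4+[x-r,y-r]
t=np.linspace(0,7,99);e=np.vstack([proj(c,np.c_[.451+.031*np.cos(t),.1+.031*np.sin(t),0*t+z]) for z in(.006,.024)])
print("bearing bbox",k.min(0),k.max(0),"expected at (.451,.100)",e.min(0).round(1),e.max(0).round(1))
E
```

```text
d [-0.0011  0.0044  0.0251] rotz -0.003 yaw 47.0 tilt [-0.001 -0.001  0.   ] pos [ 0.4522 -0.0902  0.0651] j7 1.06 w 0.0798 F [-0.   0.9  0.7] t 21.4
bearing bbox [292.5 201. ] [304.  215.5] expected at (.451,.100) [291.4 198.9] [310.5 215.8]
```

Converted, 0.035 m / 0.2 = 0.175, 0.03 m / 0.2 = 0.15.

```bash
echo '[[0, 0, 0, -0.005, 0.022, 0.175, 0.08], [0, 0, 0, 0, 0, 0.15, 0.08], [0, 0, 0, 0, 0, 0.075, 0.075], [0, 0, 0, 0, 0, 0, 0.075], [0, 0, 0, 0, 0, 0, 0.075]]' > path.dat && python3 -m crank path.dat | egrep 'pos|ft|wid';echo '[[0, 0, 0, 0, 0, 0.03, 0.075], [0, 0, 0, 0, 0, 0.02, 0.075], [0, 0, 0, 0, 0, 0, 0.075], [0, 0, 0, 0, 0, 0, 0.075]]' > path.dat && python3 -m crank path.dat | egrep 'pos|ft|wid';  python3 go.py 456 -87.7 47.2 -27
```

```text
tool_pos: [0.4564, -0.0878, -0.0144]
ft_force: [0.6, -0.3, 0.4]
grip_width: 0.0751
tool_pos: [0.4566, -0.0876, -0.0242]
ft_force: [0.5, 0.2, -0.1]
grip_width: 0.075
d [ 0.0004 -0.0005  0.0028] rotz -0.001 yaw 47.2 tilt [0. 0. 0.] pos [ 0.4566 -0.0876 -0.0242] j7 1.17 w 0.0750 F [ 0.5  0.2 -0.1] t 22.4
```

Converted, 0.002 m / 0.2 = 0.01.

```bash
echo '[[0, 0, 0, 0, 0, 0.01, 0.065], [0, 0, 0, 0, 0, 0, 0.055], [0, 0, 0, 0, 0, 0, 0.035], [0, 0, 0, 0, 0, 0, 0.035], [0, 0, 0, 0, 0, 0, 0.035]]' > path.dat && python3 -m crank path.dat 45| egrep 'pos|ft|wid|gripper';echo '[[0, 0, 0, 0, 0, -0.05, 0.035], [0, 0, 0, 0, 0, -0.1, 0.035], [0, 0, 0, 0, 0, -0.2, 0.035], [0, 0, 0, 0, 0, 0, 0.035], [0, 0, 0, 0, 0, 0, 0.035]]' > path.dat && python3 -m crank path.dat | egrep 'pos|ft|wid|gripper';  python3 go.py 563.5 -354 80.8 40
```

```text
tool_pos: [0.4564, -0.0878, -0.0261]
ft_force: [-1.0, -0.6, 5.1]
grip_width: 0.0444
gripper_force: 46.1
tool_pos: [0.4571, -0.0873, 0.0443]
ft_force: [-0.7, -0.7, -2.7]
grip_width: 0.0445
gripper_force: 47.0
d [-0.2593 -0.1233  0.0044] rotz -0.587 yaw 47.2 tilt [ 0.002  0.001 -0.   ] pos [ 0.4571 -0.0873  0.0443] j7 1.09 w 0.0445 F [-0.7 -0.7 -2.7] t 23.4
```

Converted, -0.0432 m / 0.2 = -0.216, -0.0205 m / 0.2 = -0.1025.

```bash
echo '[[0, 0, 0, -0.216, -0.1025, 0, 0.035], [0, 0, 0, -0.216, -0.1025, 0, 0.035], [0, 0, 0, -0.216, -0.1025, 0, 0.035], [0, 0, 0, -0.216, -0.1025, 0, 0.035], [0, 0, 0, -0.216, -0.1025, 0, 0.035]]' > path.dat && python3 -m crank path.dat >/dev/null;echo '[[0, 0, 0, -0.216, -0.1025, 0, 0.035], [0, 0, -0.0468, 0, 0, 0, 0.035], [0, 0, -0.0468, 0, 0, 0, 0.035], [0, 0, -0.0468, 0, 0, 0, 0.035], [0, 0, -0.0468, 0, 0, 0, 0.035]]' > path.dat && python3 -m crank path.dat>/dev/null;echo '[[0, 0, 0, 0, 0, 0, 0.035], [0, 0, 0, 0, 0, 0, 0.035]]' > path.dat && python3 -m crank path.dat>/dev/null; python3 go.py 563.5 -354 80.8 0
```

```text
d [-0.0023 -0.0006  0.0415] rotz -0.002 yaw 80.7 tilt [ 0.001 -0.003  0.   ] pos [ 0.5614 -0.3532  0.0415] j7 2.09 w 0.0444 F [-0.3  1.2 -1.7] t 24.6
```

Converted, 0.015 m / 0.2 = 0.075, -0.0023 m / 0.2 = -0.0115.

```bash
echo '[[0, 0, 0, -0.0115, -0.003, 0.075, 0.035], [0, 0, 0, 0, 0, 0, 0.035], [0, 0, 0, 0, 0, 0, 0.035]]' > path.dat && python3 -m crank path.dat>/dev/null; cat > pc.py <<'E'
from h import *
c=bot.capture("side");s=bot.state();p=s["tool_pos"];zt=p[2]+.0261+.006
x,y=proj(c,[p[0],p[1],zt])[0].astype(int);r=40;w=cv2.resize(c["frame"][y-r:y+r,x-r:x+r],None,fx=4,fy=4,interpolation=2)
B,G,R=[a.astype(int) for a in cv2.split(w)];m=cv2.morphologyEx(((R>2.2*G)&(R>60)).astype(np.uint8),2,np.ones((3,3)))
for k in cv2.findContours(m,0,2)[0]:
    if cv2.contourArea(k)>80:
        q=k[:,0]/4+[x-r,y-r]-.4;print(cv2.contourArea(k)/16,q.min(0),q.max(0),q.mean(0).round(1))
a=np.radians(-9.2);u=np.array([np.cos(a),np.sin(a),0]);v=np.array([-u[1],u[0],0]);P=np.array([p[0],p[1],zt])
print("plate corners expected",proj(c,[P+i*.05*u+j*.023*v for i,j in((1,1),(1,-1),(-1,-1),(-1,1))]).round(1).tolist())
E
python3 pc.py;python3 go.py 563.5 -354 80.8 -22
```

```text
344.3125 [421.6  250.35] [454.1  273.35] [435.3 260. ]
plate corners expected [[446.1, 236.1], [458.0, 245.1], [434.4, 261.5], [422.4, 251.8]]
d [0.0011 0.0004 0.0497] rotz 0.001 yaw 80.8 tilt [ 0.    -0.001 -0.   ] pos [ 0.5646 -0.3546  0.0277] j7 2.09 w 0.0443 F [-0.5 -0.6 -2.1] t 24.9
```

The pad's left corner is at px 421.6 against 422.4 expected, so it is well placed. Lower.

Converted, 0.025 m / 0.2 = 0.125, 0.015 m / 0.2 = 0.075.

```bash
echo '[[0, 0, 0, 0, 0, 0.125, 0.035], [0, 0, 0, 0, 0, 0.075, 0.035], [0, 0, 0, 0, 0, 0.03, 0.035], [0, 0, 0, 0, 0, 0, 0.035], [0, 0, 0, 0, 0, 0, 0.035]]' > path.dat && python3 -m crank path.dat|egrep 'pos|ft'; echo '[[0, 0, 0, 0, 0, 0.01, 0.035], [0, 0, 0, 0, 0, 0, 0.035], [0, 0, 0, 0, 0, 0, 0.035]]' > path.dat && python3 -m crank path.dat|egrep 'pos|ft';echo '[[0, 0, 0, 0, 0, 0.005, 0.035], [0, 0, 0, 0, 0, 0, 0.035], [0, 0, 0, 0, 0, 0, 0.035]]' > path.dat && python3 -m crank path.dat|egrep 'pos|ft'
```

```text
tool_pos: [0.5653, -0.3554, -0.017]
ft_force: [-0.7, -0.3, -1.2]
tool_pos: [0.5653, -0.3553, -0.0188]
ft_force: [-0.1, 0.3, -2.4]
tool_pos: [0.5649, -0.355, -0.0204]
ft_force: [0.6, -0.8, -2.1]
```

Converted, 0.001 m / 0.2 = 0.005.

```bash
echo '[[0, 0, 0, 0, 0, 0.005, 0.035], [0, 0, 0, 0, 0, 0, 0.035], [0, 0, 0, 0, 0, 0, 0.035]]' > path.dat && python3 -m crank path.dat|egrep 'pos|ft'; echo '[[0, 0, 0, 0, 0, 0.005, 0.035], [0, 0, 0, 0, 0, 0, 0.035], [0, 0, 0, 0, 0, 0, 0.035]]' > path.dat && python3 -m crank path.dat|egrep 'pos|ft'
```

```text
tool_pos: [0.5649, -0.355, -0.0215]
ft_force: [-0.1, -0.2, -2.5]
tool_pos: [0.5651, -0.3551, -0.0219]
ft_force: [-2.5, 1.7, 2.4]
```

Converted, -0.04 m / 0.2 = -0.2, -0.03 m / 0.2 = -0.15.

```bash
echo '[[0, 0, 0, 0, 0, 0, 0.05], [0, 0, 0, 0, 0, 0, 0.06], [0, 0, 0, 0, 0, 0, 0.064], [0, 0, 0, 0, 0, 0, 0.064]]' > path.dat && python3 -m crank path.dat|egrep 'pos|ft|wid'; echo '[[0, 0, 0, 0, 0, -0.075, 0.064], [0, 0, 0, 0, 0, -0.15, 0.064], [0, 0, 0, 0, 0, -0.2, 0.064], [0, 0, 0, 0, 0, -0.075, 0.064], [0, 0, 0, 0, 0, 0, 0.064]]' > path.dat && python3 -m crank path.dat>/dev/null;echo '[[0, 0, 0, 0, 0, 0, 0.064]]' > path.dat && python3 -m crank path.dat >/dev/null; python3 go.py 673 -100 -33.2 70
```

```text
tool_pos: [0.5651, -0.3551, -0.0224]
ft_force: [1.1, 0.1, 0.1]
grip_width: 0.0641
d [-0.0664  0.2687  0.0076] rotz -1.151 yaw 80.8 tilt [ 0. -0. -0.] pos [ 0.5647 -0.3547  0.0775] j7 2.08 w 0.0640 F [-0.5  0.7 -0.5] t 27.6
```

Converted, 0.0448 m / 0.2 = 0.224, -0.011 m / 0.2 = -0.055.

```bash
echo '[[0, 0, 0, -0.055, 0.224, 0, 0.064], [0, 0, 0, -0.055, 0.224, 0, 0.064], [0, 0, 0, -0.055, 0.224, 0, 0.064], [0, 0, 0, -0.055, 0.224, 0, 0.064], [0, 0, 0, -0.055, 0.224, 0, 0.064]]' > path.dat && python3 -m crank path.dat>/dev/null;echo '[[0, 0, 0, -0.055, 0.224, 0, 0.064], [0, 0, 0.0477, 0, 0, 0, 0.064], [0, 0, 0.0477, 0, 0, 0, 0.064], [0, 0, 0.0477, 0, 0, 0, 0.064], [0, 0, 0.0477, 0, 0, 0, 0.05]]' > path.dat && python3 -m crank path.dat>/dev/null;echo '[[0, 0, 0.0477, 0, 0, 0, 0.05], [0, 0, 0.0477, 0, 0, 0, 0.05], [0, 0, 0.0477, 0, 0, 0, 0.05], [0, 0, 0.0477, 0, 0, 0, 0.05], [0, 0, 0.0477, 0, 0, 0, 0.05]]' > path.dat && python3 -m crank path.dat>/dev/null;echo '[[0, 0, 0.0477, 0, 0, 0, 0.05], [0, 0, 0.0477, 0, 0, 0, 0.05], [0, 0, 0.0477, 0, 0, 0, 0.05], [0, 0, 0.0477, 0, 0, 0, 0.05], [0, 0, 0.0127, 0, 0, 0, 0.05]]' > path.dat && python3 -m crank path.dat>/dev/null;echo '[[0, 0, 0, 0, 0, 0, 0.05], [0, 0, 0, 0, 0, 0, 0.05]]' > path.dat && python3 -m crank path.dat >/dev/null; python3 go.py 673 -100 -33.2 0
```

```text
d [0.0009 0.0016 0.0756] rotz 0.001 yaw -33.1 tilt [-0.003  0.002  0.   ] pos [ 0.6714 -0.0999  0.0756] j7 -0.11 w 0.0499 F [-0.4  1.2 -0. ] t 29.9
```

Converted, 0.03 m / 0.2 = 0.15, 0.02 m / 0.2 = 0.1.

```bash
echo '[[0, 0, 0, 0.005, 0.008, 0.15, 0.05], [0, 0, 0, 0, 0, 0.15, 0.05], [0, 0, 0, 0, 0, 0.1, 0.05], [0, 0, 0, 0, 0, 0, 0.05], [0, 0, 0, 0, 0, 0, 0.05]]' > path.dat && python3 -m crank path.dat|egrep 'pos|ft'; echo '[[0, 0, 0, 0, 0, 0.04, 0.05], [0, 0, 0, 0, 0, 0.03, 0.05], [0, 0, 0, 0, 0, 0, 0.05], [0, 0, 0, 0, 0, 0, 0.05]]' > path.dat && python3 -m crank path.dat|egrep 'pos|ft'; python3 go.py 673 -100 -33.2 -20
```

```text
tool_pos: [0.6745, -0.1005, -0.0026]
ft_force: [0.2, 0.1, 1.0]
tool_pos: [0.6749, -0.1001, -0.0162]
ft_force: [-0.3, -0.9, 0.5]
d [-0.001  -0.0016  0.0038] rotz 0.001 yaw -33.2 tilt [ 0. -0. -0.] pos [ 0.6749 -0.1001 -0.0162] j7 -0.06 w 0.0500 F [-0.3 -0.9  0.5] t 30.8
```

Converted, 0.004 m / 0.2 = 0.02, -0.0016 m / 0.2 = -0.008.

```bash
echo '[[0, 0, 0, -0.005, -0.008, 0.02, 0.04], [0, 0, 0, 0, 0, 0, 0.03], [0, 0, 0, 0, 0, 0, 0.022], [0, 0, 0, 0, 0, 0, 0.008], [0, 0, 0, 0, 0, 0, 0.008]]' > path.dat && python3 -m crank path.dat 40|egrep 'pos|ft|wid|gripper'; echo '[[0, 0, 0, 0, 0, 0, 0.008], [0, 0, 0, 0, 0, 0, 0.008]]' > path.dat && python3 -m crank path.dat 70|egrep 'pos|ft|wid|gripper'
```

```text
tool_pos: [0.673, -0.1002, -0.0202]
ft_force: [-0.5, -0.9, 0.7]
grip_width: 0.0148
gripper_force: 40.7
tool_pos: [0.6732, -0.1002, -0.0201]
ft_force: [-1.1, 0.1, 1.5]
grip_width: 0.0133
gripper_force: 69.2
```

Converted, -0.03 m / 0.2 = -0.15, -0.02 m / 0.2 = -0.1.

```bash
echo '[[0, 0, 0, 0, 0, -0.05, 0.008], [0, 0, 0, 0, 0, -0.1, 0.008], [0, 0, 0, 0, 0, -0.15, 0.008], [0, 0, 0, 0, 0, -0.15, 0.008], [0, 0, 0, 0, 0, 0, 0.008]]' > path.dat && python3 -m crank path.dat>/dev/null; echo '[[0, 0, 0, 0, 0, 0, 0.008], [0, 0, 0, 0, 0, 0, 0.008]]' > path.dat && python3 -m crank path.dat|egrep 'pos|ft|wid|gripper';cat > rc.py <<'E'
from h import *
import sys
zp=float(sys.argv[1]) # reported z at which the rod's underside is at 0
for n in("side","top"):
    c=bot.capture(n);s=bot.state();p=s["tool_pos"];R=Ro.from_rotvec(s["orientation"]).as_matrix()
    u=-R[:,0]*np.sign(float(sys.argv[2])); zt=p[2]-zp+.02
    big=np.array([p[0],p[1],zt])-.0395*u
    x,y=proj(c,big)[0].astype(int);r=26;w=cv2.resize(c["frame"][y-r:y+r,x-r:x+r],None,fx=4,fy=4,interpolation=2)
    H,S,V=cv2.split(cv2.cvtColor(w,cv2.COLOR_BGR2HSV));m=((S<48)&(V>85)).astype(np.uint8)
    print(n,"u",u.round(3),"big exp px",proj(c,big)[0].round(1),big.round(4))
    cs=cv2.findContours(m,cv2.RETR_CCOMP,cv2.CHAIN_APPROX_NONE)
    t=np.linspace(0,6.28,80);o=proj(c,big+np.c_[.026*np.cos(t),.026*np.sin(t),0*t]);h=proj(c,big+np.c_[.017*np.cos(t),.017*np.sin(t),0*t])
    print(" exp outer",o.min(0).round(1),o.max(0).round(1),"hole",h.min(0).round(1),h.max(0).round(1))
    for k,hh in zip(cs[0],cs[1][0]):
        if cv2.contourArea(k)>250:
            q=k[:,0]/4-.4+[x-r,y-r];print("  ","hole" if hh[3]>=0 else "outer",int(cv2.contourArea(k)/16),q.min(0),q.max(0),"cen",q.mean(0).round(1))
E
python3 rc.py -0.0201 1;python3 go.py 380.6 275 -70.9 70
```

```text
tool_pos: [0.6714, -0.0994, 0.0682]
ft_force: [0.2, 0.1, -4.1]
grip_width: 0.0132
gripper_force: 68.7
side u [-0.547 -0.837  0.001] big exp px [388.8 172.5] [ 0.6928 -0.0663  0.1078]
 exp outer [380.8 167.6] [396.9 177.5] hole [383.6 169.3] [394.1 175.8]
   outer 213 [390.1  172.85] [406.1  197.35] cen [396.7 184.9]
   hole 30 [394.1  186.35] [403.35 191.85] cen [399.  189.3]
   outer 93 [375.35 166.6 ] [387.35 179.85] cen [380.5 174.1]
   outer 23 [409.35 145.6 ] [413.35 152.6 ] cen [411.6 148.8]
top u [-0.547 -0.837  0.001] big exp px [379.9 138.6] [ 0.6928 -0.0664  0.1076]
 exp outer [370.8 129.7] [389.  147.5] hole [373.9 132.8] [385.9 144.4]
   outer 303 [387.85 127.6 ] [404.35 163.35] cen [398.8 148.3]
   outer 18 [352.6  117.85] [357.35 128.6 ] cen [355.2 123.4]
d [ 0.1545 -0.4481 -0.0011] rotz 0.659 yaw -33.2 tilt [-0.003  0.001 -0.   ] pos [ 0.6712 -0.0995  0.0676] j7 -0.11 w 0.0133 F [-0.2 -0.1 -3.3] t 32.2
```

```bash
python3 rc.py -0.0201 -1
```

```text
side u [ 0.547  0.837 -0.001] big exp px [397.4 187.7] [ 0.6498 -0.1327  0.1078]
 exp outer [389.1 182.4] [405.8 193.1] hole [392.  184.2] [402.9 191.2]
   outer 212 [390.1  173.35] [405.85 197.35] cen [396.6 184.8]
   hole 31 [394.1  186.35] [403.35 192.1 ] cen [398.9 189.5]
   outer 92 [375.35 166.85] [387.1  179.85] cen [380.4 174.2]
top u [ 0.547  0.837 -0.001] big exp px [403.6 153.3] [ 0.65   -0.1328  0.1081]
 exp outer [394.4 144.3] [412.8 162.4] hole [397.6 147.4] [409.6 159.2]
   outer 32 [408.1 129.6] [428.35 178.35] cen [417.7 153.9]
   outer 1184 [380.35 126.6 ] [425.1  178.35] cen [402.8 153.7]
```

Converted, -0.0448 m / 0.2 = -0.224, 0.0155 m / 0.2 = 0.0775.

```bash
echo '[[0, 0, 0, 0.0775, -0.224, 0, 0.008], [0, 0, 0, 0.0775, -0.224, 0, 0.008], [0, 0, 0, 0.0775, -0.224, 0, 0.008], [0, 0, 0, 0.0775, -0.224, 0, 0.008], [0, 0, 0, 0.0775, -0.224, 0, 0.008]]' > path.dat && python3 -m crank path.dat>/dev/null; echo '[[0, 0, 0, 0.0775, -0.224, 0, 0.008], [0, 0, 0, 0.0775, -0.224, 0, 0.008], [0, 0, 0, 0.0775, -0.224, 0, 0.008], [0, 0, 0, 0.0775, -0.224, 0, 0.008], [0, 0, 0, 0.0775, -0.224, 0, 0.008]]' > path.dat && python3 -m crank path.dat>/dev/null;echo '[[0, 0, 0.042, 0, 0, 0, 0.008], [0, 0, 0.042, 0, 0, 0, 0.008], [0, 0, 0.042, 0, 0, 0, 0.008], [0, 0, 0.042, 0, 0, 0, 0.008], [0, 0, 0.0417, 0, 0, 0, 0.008]]' > path.dat && python3 -m crank path.dat>/dev/null;echo '[[0, 0, 0, 0, 0, 0, 0.008], [0, 0, 0, 0, 0, 0, 0.008]]' > path.dat && python3 -m crank path.dat |egrep 'ft|wid|gripper';python3 go.py 380.6 275 -70.9 20
```

```text
ft_force: [-1.0, -0.9, -2.8]
grip_width: 0.0133
gripper_force: 69.2
d [-0.0018 -0.0013  0.0494] rotz 0.002 yaw -70.8 tilt [0.001 0.    0.   ] pos [0.3827 0.2744 0.0694] j7 -1.59 w 0.0133 F [-1.  -0.9 -2.8] t 34.0
```

Converted, 0.03 m / 0.2 = 0.15, 0.02 m / 0.2 = 0.1.

```bash
echo '[[0, 0, 0, -0.009, -0.0065, 0.15, 0.008], [0, 0, 0, 0, 0, 0.1, 0.008], [0, 0, 0, 0, 0, 0.06, 0.008], [0, 0, 0, 0, 0, 0, 0.008], [0, 0, 0, 0, 0, 0, 0.008]]' > path.dat && python3 -m crank path.dat>/dev/null;python3 go.py 380.6 275 -70.9 -16.1; python3 rc.py -0.0201 -1
```

```text
d [-0.0007  0.0001  0.024 ] rotz -0.000 yaw -70.9 tilt [ 0.    -0.001 -0.   ] pos [0.3812 0.2753 0.0079] j7 -1.47 w 0.0129 F [ 0.2 -0.2 -2.4] t 34.5
side u [0.945 0.327 0.002] big exp px [242.9 193.3] [0.3443 0.2629 0.0484]
 exp outer [235.  188.2] [250.8 198.5] hole [237.8 189.9] [248.1 196.7]
   outer 539 [231.1  178.35] [267.35 213.1 ] cen [250.4 194.2]
   hole 81 [236.85 199.85] [252.6 208.6] cen [244.8 204.3]
top u [0.945 0.327 0.002] big exp px [265.3 261.5] [0.3443 0.2631 0.0485]
 exp outer [256.4 252.5] [274.2 270.6] hole [259.5 255.7] [271.2 267.4]
   outer 26 [244.35 253.85] [250.6  263.85] cen [247.8 258.4]
   outer 283 [258.6 247.6] [280.85 275.6 ] cen [269.8 263.3]
   outer 39 [262.35 234.6 ] [271.1 240.1] cen [266.6 237. ]
```

Converted, 0.012 m / 0.2 = 0.06, 0.008 m / 0.2 = 0.04.

```bash
echo '[[0, 0, 0, -0.0035, 0, 0.06, 0.008], [0, 0, 0, 0, 0, 0.04, 0.008], [0, 0, 0, 0, 0, 0.01, 0.008], [0, 0, 0, 0, 0, 0, 0.008], [0, 0, 0, 0, 0, 0, 0.008]]' > path.dat && python3 -m crank path.dat|egrep 'pos|ft';echo '[[0, 0, 0, 0, 0, 0.005, 0.008], [0, 0, 0, 0, 0, 0, 0.008], [0, 0, 0, 0, 0, 0, 0.008]]' > path.dat && python3 -m crank path.dat|egrep 'pos|ft';echo '[[0, 0, 0, 0, 0, 0.005, 0.008], [0, 0, 0, 0, 0, 0, 0.008], [0, 0, 0, 0, 0, 0, 0.008]]' > path.dat && python3 -m crank path.dat|egrep 'pos|ft'; python3 go.py 380.6 275 -70.9 -16.1
```

```text
tool_pos: [0.38, 0.275, -0.0145]
ft_force: [0.4, 0.2, -3.1]
tool_pos: [0.38, 0.2752, -0.0153]
ft_force: [-0.1, 0.0, -3.3]
tool_pos: [0.3802, 0.2754, -0.0162]
ft_force: [-0.7, -0.5, 0.5]
d [ 0.0003  0.0005 -0.0001] rotz -0.001 yaw -70.9 tilt [-0. -0. -0.] pos [ 0.3802  0.2754 -0.0162] j7 -1.43 w 0.0129 F [-0.7 -0.5  0.5] t 35.8
```

Contact. Release, rise, and back off so both cameras see everything.

Converted, -0.04 m / 0.2 = -0.2, -0.03 m / 0.2 = -0.15.

```bash
echo '[[0, 0, 0, 0, 0, 0, 0.022], [0, 0, 0, 0, 0, 0, 0.035], [0, 0, 0, 0, 0, 0, 0.045], [0, 0, 0, 0, 0, 0, 0.045]]' > path.dat && python3 -m crank path.dat|egrep 'pos|ft|wid'; echo '[[0, 0, 0, 0, 0, -0.1, 0.045], [0, 0, 0, 0, 0, -0.15, 0.045], [0, 0, 0, 0, 0, -0.2, 0.045], [0, 0, 0, 0, 0, -0.2, 0.045], [0, 0, 0, 0, 0, -0.2, 0.045]]' > path.dat && python3 -m crank path.dat>/dev/null; python3 go.py 290 570 -70.9 190
```

```text
tool_pos: [0.3801, 0.2752, -0.0163]
ft_force: [0.1, -0.1, -0.3]
grip_width: 0.0453
d [ 0.0113 -0.3086 -0.0358] rotz -0.001 yaw -71.0 tilt [ 0.001  0.001 -0.   ] pos [0.3798 0.2745 0.1546] j7 -1.79 w 0.0449 F [-0.9  0.6  0.7] t 36.6
```

Converted, -0.045 m / 0.2 = -0.225, -0.005 m / 0.2 = -0.025.

```bash
echo '[[0, 0, 0, 0.01, -0.225, -0.025, 0.045], [0, 0, 0, 0.01, -0.225, -0.025, 0.045], [0, 0, 0, 0.01, -0.225, -0.025, 0.045], [0, 0, 0, 0.01, -0.225, -0.025, 0.045], [0, 0, 0, 0.01, -0.225, -0.025, 0.045]]' > path.dat && python3 -m crank path.dat>/dev/null;echo '[[0, 0, 0, 0.01, -0.225, -0.025, 0.045], [0, 0, 0, 0.01, -0.225, -0.025, 0.045], [0, 0, 0, 0, 0, 0, 0.045], [0, 0, 0, 0, 0, 0, 0.045]]' > path.dat && python3 -m crank path.dat|egrep 'pos'
cat > fin.py <<'E'
from h import *
T=bot.capture("top");S=bot.capture("side");pickle.dump(T,open("top1.pkl","wb"));pickle.dump(S,open("side1.pkl","wb"))
P=dict(rod=(.375,.274),filt=(.552,.367),bear=(.451,.1),pad=(.564,-.354))
rows=[]
for c in(T,S):
    r=[]
    for x,y in P.values():
        u,v=proj(c,[x,y,.02])[0].astype(int);r.append(cv2.resize(c["frame"][v-28:v+28,u-28:u+28],(198,198),interpolation=2))
    rows.append(np.hstack(r))
cv2.imwrite("pics/fin.png",np.vstack(rows))
E
python3 fin.py
```

```text
tool_pos: [0.2891, 0.5784, 0.1878]
```

View pics/fin.png

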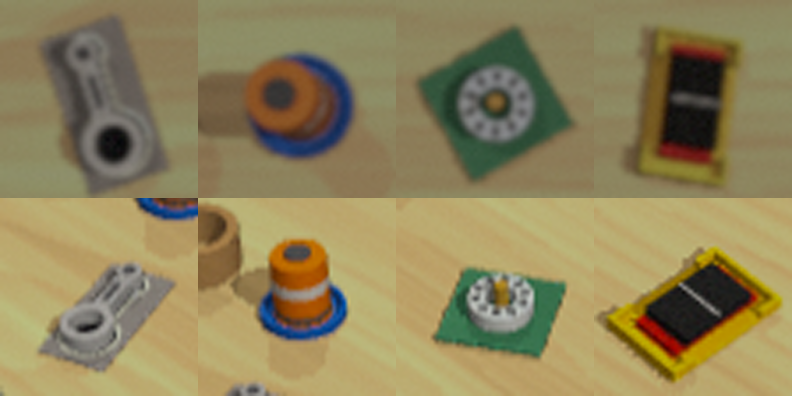

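The final view shows all four parts in their holders: filter upright, bearing on the post, pad in the tray, rod on the silhouette. I'll quantify the rod's fit from its dark bore and the small-end mark.

```bash
python3 - <<'E'
from h import *
for n in("top","side"):
    c=pickle.load(open(n+"1.pkl","rb"));f=c["frame"]
    for nm,P,z,r in(("big",(.3433,.262),.016,9),("small",(.419,.2885),.024,6)):
        x,y=proj(c,[*P,z])[0].astype(int);w=cv2.resize(f[y-r:y+r+1,x-r:x+r+1],None,fx=8,fy=8,interpolation=2);g=cv2.cvtColor(w,6)
        t,m=cv2.threshold(g,0,255,cv2.THRESH_BINARY_INV+cv2.THRESH_OTSU)
        for k in cv2.findContours(m,0,1)[0]:
            M=cv2.moments(k)
            if M['m00']>150:
                q=np.array([M['m10'],M['m01']])/M['m00'];q=(q+.5)/8-.5+[x-r,y-r]
                print(n,nm,int(t),"area",M['m00']/64,q.round(1),(plane(c,q,z)*1e3).round(1))
    print(n,"bright mask bbox check: filter dish")
    p=meas(c,proj(c,[.55,.368,.012])[0],'blue',32,.012);print(rect(p),cv2.minEnclosingCircle((p*1000).astype(np.float32)))
E
```

```text
top big 70 area 79.5390625 [266.7 262.4] [[340.4 264. ]]
top big 70 area 7.125 [258.3 254. ] [[365.3 289.5]]
top small 91 area 11.6015625 [257.9 236.7] [[416.7 290. ]]
top small 91 area 23.5703125 [252.9 236.9] [[416.2 305. ]]
top bright mask bbox check: filter dish
((545.6552124023438, 359.63580322265625), (65.57921600341797, 86.63671875), 62.65370178222656) ((551.1068725585938, 369.0174255371094), 44.00373458862305)
side big 130 area 5.0 [251.4 208.3] [[336.2 215.7]]
side big 130 area 82.1953125 [242.1 205.4] [[324.4 249. ]]
side big 130 area 49.265625 [244.2 199.6] [[347.8 266.3]]
side big 130 area 10.234375 [252.3 195.1] [[381.2 264. ]]
side big 130 area 21.8671875 [247.3 192.2] [[379.5 288.3]]
side small 136 area 17.265625 [258.5 188.5] [[412.6 267. ]]
side small 136 area 27.8125 [251.  187.5] [[398.8 290.4]]
side small 136 area 10.8125 [256.  184.9] [[419.6 288.1]]
side bright mask bbox check: filter dish
((545.6641235351562, 355.27423095703125), (85.30713653564453, 90.25303649902344), 51.810386657714844) ((550.0169067382812, 360.5098876953125), 49.64397430419922)
```

```bash
python3 - <<'E'
from h import *
c=pickle.load(open("top1.pkl","rb"));f=c["frame"]
x,y=proj(c,[.552,.368,.079])[0].astype(int);r=8;w=cv2.resize(f[y-r:y+r+1,x-r:x+r+1],None,fx=8,fy=8,interpolation=2)
t,m=cv2.threshold(cv2.split(w)[2],0,255,9)
k=max(cv2.findContours(m,0,1)[0],key=cv2.contourArea);M=cv2.moments(k);q=np.array([M['m10'],M['m01']])/M['m00'];q=(q+.5)/8-.5+[x-r,y-r]
print(M['m00']/64,q,plane(c,q,.079)*1e3)
E
```

```text
65.7734375 [227.44939769 189.21465584] [[552.23151002 371.04626626]]
```

```bash
python3 -c "
from cell import bot
print(bot.finish_job())"
```

```text
the job is handed in; nothing more can be done
None
```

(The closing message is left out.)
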